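# Lay the washed tray slats crosswise to dry

## Task

The washed bamboo slats of the tea tray are to be stacked to dry: slide the draining rack's keeper all the way to its end stop so that it frees the four slats, and leave it open. Then carry on the tower begun in the drying tray: lay (never drop) two of the slats flat across the two that lie there, then the last two on top across those, each straight in front of its own stop tab (the second layer at the left tabs, the third at the far tabs) and pushed up until its end touches the tab. Keep the first two slats in place, and do not disturb the lids, timer, tin and lime.

Things in the scene. Friction and masses are not known exactly. Their poses are not given: they have to be found in the camera images.
- rack: fixed draining rack of bent steel wire, 270 mm wide, 175 deep. Origin on the worktop under the middle of its row of slats; x away from the robot, y left. Four slats lie side by side, 58 mm apart (32 mm free between two), rising to +x at 35 deg (0.611 rad), lower ends at a lip, on round rails 45 mm below and 50 mm above their middles (along the slat); only the keeper is above them
- keeper (a joint): slide of the rack's keeper, m: 0 locked (starts 0 to 0.004), 0.029 open at its end stop; grows along the rack's +y; 2.5 N of friction, stays where left. It is an aluminium comb bar across the slats' lower ends: four teeth, 20 mm wide, reach 22 mm up over the slats, 2.5 mm above them, and hold them down; fully open, they stand in the middle of the gaps, 6 mm clear of the slats
- keeper_grip (a point): on the middle line of the keeper's black ribbed grip tab, 10 mm below its top. The tab is 18 mm wide along the slide (the way to pinch it), 16 mm the other way, and stands square to the rack's slope, leaning 35 deg towards the robot; the top of the bar is 23 mm below this point along the tab
- tray: fixed drying tray of sheet steel, 192 x 192 mm, rim 9 mm high; origin on the worktop under its middle, x away from the robot, y left. Two ribs along y carry the first layer (underside z = 11 mm). Middles of the slats are at z = 18 mm in the first layer, 32 in the second, 46 in the third, and at x, y = 0 along their length when the end touches the tab; -35 or +35 mm across
- tab_far (a point): midway between the tray's two far stop tabs, on the plane of their inner faces (tray x = +75 mm), at their top (z = 60 mm). Tabs: upright steel strips 28 mm wide, 3 mm thick, at tray y = -35 and +35 mm, with 42 mm free between them; they stop the slats that lie along x (first and third layer)
- tab_left (a point): the same for the two left tabs: inner faces at tray y = +75 mm, tabs at tray x = -35 and +35 mm; they stop the slats that lie along y (second layer). The near and right sides of the tray are open
- slat_a: bamboo slat, 150 x 26 x 14 mm, about 40 g; origin in its middle, x along its length, y across its width, z through its thickness; at the start it lies on the rack's slope, its middle at (0, -87, 75) mm in the rack's frame (give or take 1 mm), x up the slope, z out of the slope
- slat_b: bamboo slat, 150 x 26 x 14 mm, about 40 g; origin in its middle, x along its length, y across its width, z through its thickness; at the start it lies on the rack's slope, its middle at (0, -29, 75) mm in the rack's frame (give or take 1 mm), x up the slope, z out of the slope
- slat_c: bamboo slat, 150 x 26 x 14 mm, about 40 g; origin in its middle, x along its length, y across its width, z through its thickness; at the start it lies on the rack's slope, its middle at (0, 29, 75) mm in the rack's frame (give or take 1 mm), x up the slope, z out of the slope
- slat_d: bamboo slat, 150 x 26 x 14 mm, about 40 g; origin in its middle, x along its length, y across its width, z through its thickness; at the start it lies on the rack's slope, its middle at (0, 87, 75) mm in the rack's frame (give or take 1 mm), x up the slope, z out of the slope
- slat_e: bamboo slat, 150 x 26 x 14 mm, about 40 g; origin in its middle, x along its length, y across its width, z through its thickness; already laid: the right (y = -35 mm) slat of the tower's first layer, along the tray's x, its end at a far tab
- slat_f: bamboo slat, 150 x 26 x 14 mm, about 40 g; origin in its middle, x along its length, y across its width, z through its thickness; already laid: the left (y = +35 mm) slat of the tower's first layer, along the tray's x, its end at a far tab
- lids: bystander: stack of clear cup lids, 95 mm across, 36 mm high, between rack and tray, further back; origin in its underside
- timer: bystander: white kitchen timer, 62 x 62 x 14 mm, lying to the left of the rack, in front; origin in its underside
- tin: bystander: small tin, 57 mm across, 72 mm high, to the left of the rack; origin in its underside
- lime: bystander: lime, about 50 mm, to the left of the rack; origin in its underside

How it is judged:
By the outcome, as a careful person would: the job done as asked, in the order asked, and still so for the second after the job is handed in, with the robot touching nothing.
It also fails if it takes over 72 s, if anything falls off the work surface, if the arm or the gripper's body presses on something with over 40 N, if the wrist force passes 120 N, or if a joint passes its speed limit or range.

## Robot

A 6-joint arm with a two-finger parallel gripper is mounted at the origin on a cart in front of the work surface, level with it; the furniture and walls round the work are solid. World frame = base frame: x ahead of the robot, y to its left, z up, the work surface at z = 0. Lengths are in mm, angles in rad, forces in N, time in s.
With the tool pointing down it reaches from about 300 to 775 mm from the base axis. Payload 14.6 kg.
Tool frame: the origin (TCP) lies on the centre line of the jaws, within the pads' length; the fingertips stand 8 mm ahead of it and the grasp point (between the pads) lies 11 mm behind it; z points along the fingers, y is the line along which they close (so a half turn about z gives the same grasp; the last joint's range is limited). The gripper opens to 94 mm and grips with 3 to 60 N. Pads are 16 mm wide; open, the fingers measure 119 mm over their backs; the gripper's body (75 mm by 177 mm) begins 78 mm behind the grasp point.
Start: joints at [1.214, 0.3, 1.521, -0, 1.321, -0.067], TCP at [157.166, 527.056, 213.446] pointing down, gripper open.
Joint ranges: [-3.03, 3.03], [-0.79, 2.21], [0.23, 2.52], [-1.04, 4.18], [0, 3.07], [-2.55, 2.55]. Speed limits (rad/s): [2.22, 2.22, 2.57, 3.14, 3.14, 3.14].

## Interface

Orientations are given as [roll, pitch, yaw] about the fixed x, y, z axes, in that order (R = Rz(yaw) Ry(pitch) Rx(roll)).
In Python, from cell import manip gives the robot as it stands.
- The arm moves only by the tool jog_arm, never from a script. Its argument "rows" is one flat list of numbers, 7 for each row, row after row: the shift along the world's x, y, z in cm, then the turn, a rotation vector about the world's x, y, z in rad, then the closure, from 0 (fully open) to 1 (shut). In form: [dx, dy, dz, rx, ry, rz, fingers, dx, dy, dz, rx, ry, rz, fingers, ...]. A call has 1 to 20 rows; each row shifts and turns the commanded pose from where the row before left it; what a row does not reach is not made up. A row lasts 1/12 s, in which the tool goes at most 41.7 mm and 7.16 degrees, less where a joint would pass 70% of its speed; a pose out of reach is approached as far as the arm can. A call with a gripper value outside its range is refused whole. The fingers move at their own pace and stop on an object; "newtons" is the grip in N (left out, the last holds). Time passes only in rows, so rows that do not move let the fingers close. It gives the time, the measured TCP pose, the force, the opening and the grip force at its end, in the units of the state.
- manip.read_state(): the state, without advancing time (a new reading comes with each control period).
- manip.camera(name): name is "scene" or "top" or "wrist"; returns (picture, depth): 400x640x3 uint8, blue, green, red; 400x640 float32, mm along the optical axis (not along the pixel's ray), 0 where there is no reading.
- manip.camera_model(name): a dict with "K" (3x3 intrinsics, pixels), "R" (3x3) and "t" (3): a world point X has camera coordinates R X + t. Camera axes: x right, y down, z forward; pixel columns grow to the right and rows downward; lengths in mm; the calibration is good to about 2 mm. A picture is of the moment at which its call begins: read the wrist's pose just before it. camera_model takes no time and is no camera call; for the wrist camera it gives the pose at the moment of the call.
- manip.sign_off(): hands the job in; it is judged then, once.
The state is a dict: "clock": time; "joints": joint angles; "qd": joint speeds; "effort": joint torques, N m; "eef_pos": TCP position; "eef_rot": TCP orientation; "wrist_force": force on the tool from outside, world axes, zero at the start; "moment": the same for the moment, N m; "finger_gap": finger opening in mm; "finger_force": force on a finger pad.
Only numpy, scipy, OpenCV 4.12 (cv2) and the standard library are available. Lean on these libraries where they do the work, as an engineer would, in place of code of your own. Each camera call takes 0.05 s, during which the arm holds its last target. There are 200 camera calls.

## Working session

There is one attempt and no reset: what is moved stays moved. The work goes in short steps, Python scripts to look and compute and a tool call to move; the robot and the scene stay as the last step left them, time stands still between calls to the robot, and variables do not carry over. Pictures are saved under pics/ and viewed, at most 10 in all, crops included, and the job is handed in when it is done.

Besides the shell and the picture viewer there is one more tool, called as name(argument=value, ...) on one line, values as JSON. jog_arm: Moves the arm, as the interface text tells. Its arguments: {"type":"object","properties":{"rows":{"type":"array"},"newtons":{"type":"number"}},"required":["rows"]}

```bash
ls; mkdir -p pics; python3 - <<'E'
from cell import manip
import cv2,numpy as np
s=manip.read_state();print(s)
for n in("scene","top"):
    p,d=manip.camera(n);cv2.imwrite(f"pics/{n}0.png",p);np.save(f"pics/{n}0.npy",d)
    m=manip.camera_model(n);print(n,m)
E
```

```text
pics
{'clock': 0.0, 'joints': array([ 1.21438632e+00,  3.00489662e-01,  1.52160398e+00,  6.53466036e-06,
        1.32068480e+00, -6.65893746e-02]), 'qd': array([-0.0001773 , -0.00107307, -0.00051462,  0.00024481, -0.00087291,
        0.00031362]), 'effort': array([-1.77297781e-03, -5.31808054e+01, -3.52733409e+01,  7.07428926e-02,
        2.44711968e-02, -6.75681531e-05]), 'eef_pos': array([157.08408474, 526.81997965, 212.86645529]), 'eef_rot': array([-3.14040992e+00, -8.52177826e-05,  2.85177035e+00]), 'wrist_force': array([-0.08267036, -0.210203  ,  0.37083157]), 'moment': array([ 0.03197614, -0.02489934, -0.01587767]), 'finger_force': 0.0, 'finger_gap': 93.82333282230982}
scene {'K': array([[517.81672249,   0.        , 318.54001933],
       [  0.        , 517.81672249, 200.3287702 ],
       [  0.        ,   0.        ,   1.        ]]), 'R': array([[-0.72034969, -0.6935498 ,  0.00921973],
       [-0.51080998,  0.52146259, -0.68348368],
       [ 0.46922222, -0.49705678, -0.72990757]]), 't': array([ 498.98329474,  228.72966694, 1401.25854129])}
top {'K': array([[485.59102824,   0.        , 312.64155666],
       [  0.        , 485.59102824, 205.83152636],
       [  0.        ,   0.        ,   1.        ]]), 'R': array([[-6.12155412e-04, -9.99839216e-01,  1.79211375e-02],
       [-9.87260423e-01, -2.24720103e-03, -1.59096850e-01],
       [ 1.59111542e-01, -1.77902218e-02, -9.87100312e-01]]), 't': array([ 161.11278724,  512.00483055, 1503.25050128])}
```

View pics/scene0.png

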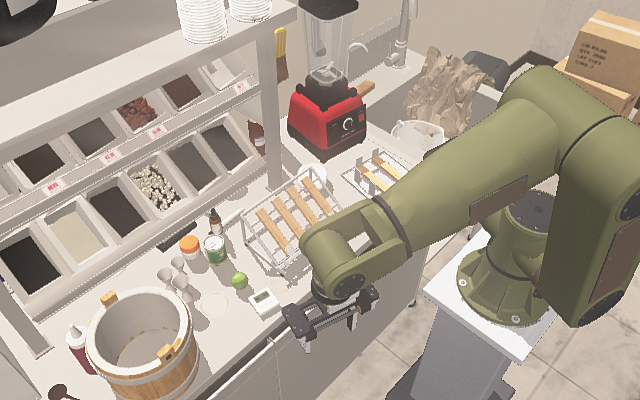

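View pics/top0.png

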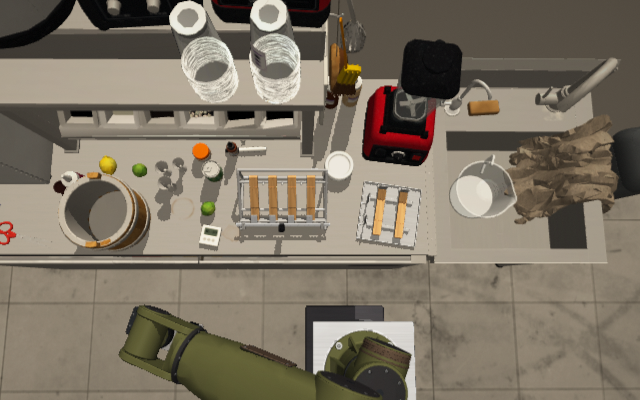

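The scene view is partly covered by the arm. The top view shows the rack with four slats around (282,198), the black keeper tab at (282,227), and the tray with two slats at (390,213).

```bash
cat > h.py <<'E'
from cell import manip
import cv2,numpy as np
from scipy.spatial.transform import Rotation as Ro
def ray(m,u,v):
    d=m["R"].T@np.linalg.inv(m["K"])@np.array([u,v,1.]); c=-m["R"].T@m["t"]; return c,d
def onz(m,u,v,z):
    c,d=ray(m,u,v); return c+d*(z-c[2])/d[2]
def proj(m,X):
    q=m["K"]@(m["R"]@np.asarray(X,float)+m["t"]); return q[:2]/q[2]
def bamboo(p):
    h=cv2.cvtColor(p,cv2.COLOR_BGR2HSV)
    return cv2.inRange(h,(8,70,110),(25,255,255))
E
python3 - <<'E'
from h import *
p=cv2.imread("pics/top0.png");m=manip.camera_model("top");d=np.load("pics/top0.npy")
k=bamboo(p);k[:170]=0;k[250:]=0;k[:,:235]=0;k[:,425:]=0
n,l,st,c=cv2.connectedComponentsWithStats(k)
for i in range(1,n):
    if st[i,4]<60: continue
    z=75+5 if c[i][0]<340 else 25
    cs=np.argwhere(l==i)[:,::-1].astype(np.float32)
    r=cv2.minAreaRect(cs); b=cv2.boxPoints(r)
    print(st[i],c[i].round(1),onz(m,*c[i],z).round(1),b.round(1).tolist(),[onz(m,*q,z)[:2].round(0).tolist() for q in b])
print(onz(m,282,227,60))
q=p[155:260,225:435];cv2.imwrite("pics/topc.png",cv2.resize(q,None,fx=3.6,fy=3.6,interpolation=cv2.INTER_CUBIC))
E
```

```text
[249 175  11  45 369] [253.9 195.1] [538.5 344.3  80. ] [[248.1999969482422, 175.0], [257.1000061035156, 174.60000610351562], [259.5, 218.89999389648438], [250.5, 219.39999389648438]] [[602.0, 363.0], [604.0, 335.0], [464.0, 326.0], [463.0, 353.0]]
[268 175  10  45 363] [272.6 195.2] [538.4 286.4  80. ] [[267.3999938964844, 175.0], [276.0, 174.6999969482422], [277.70001220703125, 219.0], [269.1000061035156, 219.3000030517578]] [[602.0, 303.0], [604.0, 277.0], [464.0, 270.0], [463.0, 296.0]]
[287 175  10  45 345] [291.4 194.8] [540.  228.1  80. ] [[286.6000061035156, 175.0], [295.0, 174.8000030517578], [296.1000061035156, 219.0], [287.70001220703125, 219.1999969482422]] [[603.0, 243.0], [603.0, 217.0], [464.0, 213.0], [464.0, 239.0]]
[306 175  10  45 340] [310.6 195.5] [537.8 168.6  80. ] [[305.70001220703125, 218.8000030517578], [306.79998779296875, 174.8000030517578], [315.1000061035156, 175.0], [314.0, 219.0]] [[465.0, 184.0], [603.0, 181.0], [603.0, 155.0], [464.0, 158.0]]
[372 188  14  48 385] [378.9 212. ] [494.7 -51.4  25. ] [[371.6000061035156, 234.10000610351562], [378.0, 188.0], [386.6000061035156, 189.1999969482422], [380.1000061035156, 235.3000030517578]] [[423.0, -26.0], [573.0, -50.0], [569.0, -78.0], [420.0, -54.0]]
[394 192  14  47 380] [400.5 214.9] [ 485.3 -120.8   25. ] [[393.5, 237.3000030517578], [399.5, 191.3000030517578], [407.6000061035156, 192.3000030517578], [401.70001220703125, 238.3000030517578]] [[413.0, -96.0], [562.0, -120.0], [559.0, -146.0], [410.0, -122.0]]
[441.694126   257.22517438  60.        ]
```

View pics/topc.png

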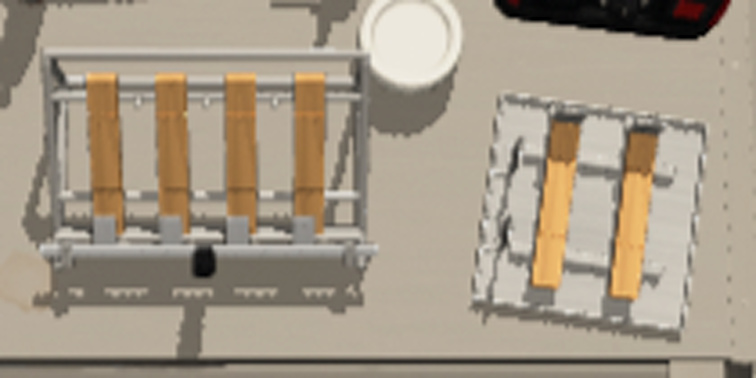

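The crop shows the rack's four slats with the grey teeth over their lower ends and the black tab at about (203,262). The lids sit at (410,38). The tray is turned about -9°, with its far tabs at the top and left tabs at (510,150) and (500,235). Next I move above the rack for a wrist view.

jog_arm(rows=[2.2, -2.1, 1.0, 0, 0, 0.024, 0, 2.2, -2.1, 1.0, 0, 0, 0.024, 0, 2.2, -2.1, 1.0, 0, 0, 0.024, 0, 2.2, -2.1, 1.0, 0, 0, 0.024, 0, 2.2, -2.1, 1.0, 0, 0, 0.024, 0, 2.2, -2.1, 1.0, 0, 0, 0.024, 0, 2.2, -2.1, 1.0, 0, 0, 0.024, 0, 2.2, -2.1, 1.0, 0, 0, 0.024, 0, 2.2, -2.1, 1.0, 0, 0, 0.024, 0, 2.2, -2.1, 1.0, 0, 0, 0.024, 0, 2.2, -2.1, 1.0, 0, 0, 0.024, 0, 2.2, -2.1, 1.0, 0, 0, 0.024, 0, 0, 0, 0, 0, 0, 0, 0, 0, 0, 0, 0, 0, 0, 0])

```text
clock: 1.27
eef_pos: [421.9, 274.3, 333.3]
eef_rot: [3.142, -0.0, 3.137]
wrist_force: [0.9, 0.3, -0.4]
finger_gap: 93.9
finger_force: 0.0
```

```bash
python3 - <<'E'
from h import *
s=manip.read_state();print(s["clock"],s["eef_pos"],s["eef_rot"],s["joints"])
m=manip.camera_model("wrist");p,d=manip.camera("wrist")
cv2.imwrite("pics/w1.png",p);np.savez("pics/w1.npz",d=d,**m)
c=-m["R"].T@m["t"];print("cam",c,m["R"][2],m["K"][0,0])
Rt=Ro.from_euler("xyz",s["eef_rot"]).as_matrix();print(Rt.T@(c-s["eef_pos"]),(Rt.T@m["R"].T).round(3))
E
```

```text
1.2667 [421.86623071 274.25901336 333.34153511] [ 3.14156970e+00 -9.60015073e-05  3.13732136e+00] [ 5.03615056e-01  1.29654221e-01  1.45223849e+00  6.67447082e-05
  1.55977267e+00 -1.06291071e+00]
cam [349.97487581 273.09947254 503.72343782] [ 2.45734073e-01 -8.60602846e-04 -9.69336899e-01] 281.5134287813545
[  71.90210296   -1.46268879 -170.3750344 ] [[-0.    -0.969 -0.246]
 [ 1.    -0.     0.   ]
 [-0.    -0.246  0.969]]
```

View pics/w1.png

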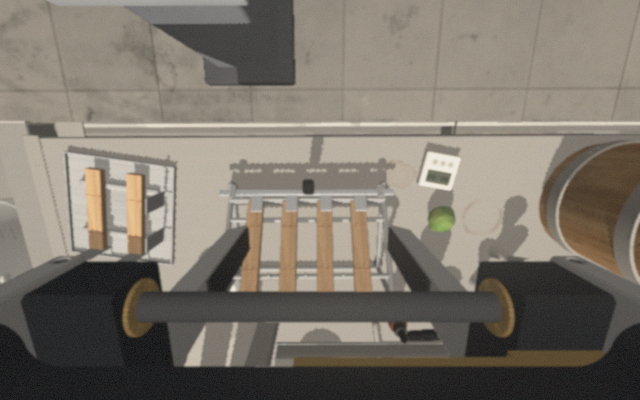

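The wrist view shows the keeper tab at (308,187), the four slats below it, the tray slats at (95,210) and (135,212), and the timer and lime at (438,170) and (440,218). Next I measure the tab, slats and tray.

```bash
cat >> h.py <<'E'
def tri(obs):
    A=np.zeros((3,3));b=np.zeros(3)
    for m,u,v in obs:
        c,d=ray(m,u,v);d=d/np.linalg.norm(d);P=np.eye(3)-np.outer(d,d);A+=P;b+=P@c
    X=np.linalg.solve(A,b);return X,[(proj(m,X)-[u,v]).round(1).tolist() for m,u,v in obs]
def rects(k,m,z,amin=60):
    n,l,st,c=cv2.connectedComponentsWithStats(k);o=[]
    for i in range(1,n):
        if st[i,4]<amin: continue
        pts=np.argwhere(l==i)[:,::-1]
        W=np.array([onz(m,*q,z)[:2] for q in pts],np.float32)
        (cx,cy),(w,h),a=cv2.minAreaRect(W)
        e=np.linalg.eigh(np.cov(W.T))[1][:,1];e=e*np.sign(e[0])
        o.append((c[i].round(1),W.mean(0).round(1),(round(cx,1),round(cy,1)),(round(w),round(h)),round(float(np.arctan2(e[1],e[0])),4)))
    return o
E
python3 - <<'E'
from h import *
z=np.load("pics/w1.npz");mw={k:z[k] for k in"KRt"};w=cv2.imread("pics/w1.png")
t=cv2.imread("pics/top0.png");mt=manip.camera_model("top")
def dark(p,x0,x1,y0,y1,th):
    k=np.zeros(p.shape[:2],np.uint8);g=p.max(2);k[y0:y1,x0:x1]=(g[y0:y1,x0:x1]<th)*255
    n,l,st,c=cv2.connectedComponentsWithStats(k);i=1+np.argmax(st[1:,4]);print(st[i],c[i]);return c[i]
a=dark(t,274,292,218,236,60);b=dark(w,298,318,176,196,60)
print("tab",tri([(mt,*a),(mw,*b)]))
k=bamboo(w);k2=k.copy();k2[:,190:]=0;k2[:150]=0;k2[255:]=0
for r in rects(k2,mw,25):print("tray w",r)
k=bamboo(t);k[:170]=0;k[250:]=0;k[:,:345]=0;k[:,425:]=0
for r in rects(k,mt,25):print("tray t",r)
k=bamboo(w);k[:200]=0;k[290:]=0;k[:,:235]=0;k[:,385:]=0
for r in rects(k,mw,75):print("rack w",r)
q=w[140:270,50:400];cv2.imwrite("pics/w1c.png",cv2.resize(q,None,fx=2.28,fy=2.28,interpolation=cv2.INTER_CUBIC))
E
```

```text
[279 224   6   8  44] [281.38636364 227.63636364]
[304 181   8   4  20] [307.35 182.4 ]
tab (array([438.88196783, 257.47219931,  36.90823926]), [[0.9, 1.1], [1.6, 2.1]])
tray w (array([ 94.3, 207.2]), array([ 481., -122.], dtype=float32), (485.1, -122.6), (28, 151), -0.1549)
tray w (array([134.5, 212.5]), array([491.1, -52.8], dtype=float32), (494.4, -53.9), (27, 151), -0.1617)
tray t (array([378.9, 212. ]), array([494.9, -51.4], dtype=float32), (496.3, -51.9), (28, 151), -0.1511)
tray t (array([400.5, 214.9]), array([ 485.5, -120.8], dtype=float32), (486.4, -121.1), (26, 151), -0.1573)
rack w (array([252. , 251.3]), array([544. , 163.5], dtype=float32), (536.2, 162.9), (30, 157), -0.1377)
rack w (array([287.9, 250.1]), array([542. , 222.7], dtype=float32), (535.7, 222.4), (27, 155), -0.0486)
rack w (array([324.1, 250. ]), array([542. , 282.3], dtype=float32), (535.6, 283.4), (26, 155), 0.0209)
rack w (array([360.2, 249.8]), array([541.9, 341.6], dtype=float32), (536.1, 340.4), (158, 28), 0.106)
```

jog_arm(rows=[-0.38, -0.17, -1.95, 0, -0.0611, 0, 0.3, -0.38, -0.17, -1.95, 0, -0.0611, 0, 0.3, -0.38, -0.17, -1.95, 0, -0.0611, 0, 0.3, -0.38, -0.17, -1.95, 0, -0.0611, 0, 0.3, -0.38, -0.17, -1.95, 0, -0.0611, 0, 0.3, -0.38, -0.17, -1.95, 0, -0.0611, 0, 0.3, -0.38, -0.17, -1.95, 0, -0.0611, 0, 0.3, -0.38, -0.17, -1.95, 0, -0.0611, 0, 0.3, -0.38, -0.17, -1.95, 0, -0.0611, 0, 0.3, -0.38, -0.17, -1.95, 0, -0.0611, 0, 0.3, 0, 0, 0, 0, 0, 0, 0.3, 0, 0, 0, 0, 0, 0, 0.3])

```text
clock: 2.32
eef_pos: [382.1, 258.6, 138.5]
eef_rot: [-3.14, 0.606, -3.14]
wrist_force: [-0.3, 1.1, 0.1]
finger_gap: 65.9
finger_force: 0.0
```

```bash
python3 - <<'E'
from h import *
s=manip.read_state();print(s["clock"],s["eef_pos"],s["eef_rot"])
m=manip.camera_model("wrist");p,d=manip.camera("wrist")
cv2.imwrite("pics/w2.png",p);np.savez("pics/w2.npz",d=d,**m)
E
```

```text
2.3167 [382.13148984 258.57610668 138.46000528] [-3.14048086  0.60587154 -3.14007012]
```

View pics/w2.png

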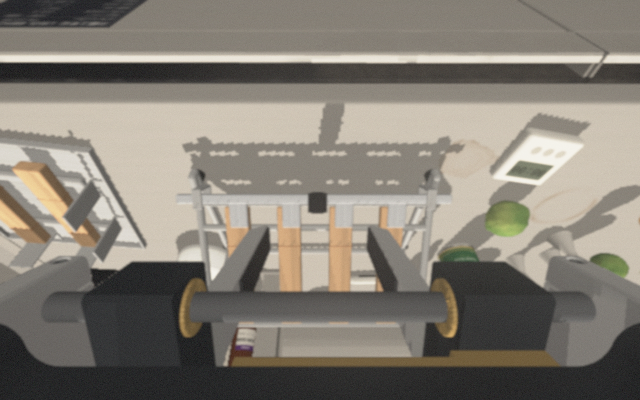

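The tab is at (317,202), straight ahead between the fingers. The slats run between the fingers, with teeth over them at about (237,215), (289,215), (341,215) and (393,215).

```bash
cat >> h.py <<'E'
def back(m,d,mask):
    v,u=np.nonzero((mask>0)&(d>0));z=d[v,u]
    C=np.linalg.inv(m["K"])@np.vstack([u*z,v*z,z]);return (m["R"].T@(C-m["t"][:,None])).T,u,v
E
python3 - <<'E'
from h import *
z=np.load("pics/w2.npz");m={k:z[k] for k in"KRt"};d=z["d"];w=cv2.imread("pics/w2.png")
t=cv2.imread("pics/top0.png");mt=manip.camera_model("top");dt=np.load("pics/top0.npy")
k=np.zeros(d.shape,np.uint8);k[190:216,304:332]=(w.max(2)[190:216,304:332]<70)*255
X,u,v=back(m,d,k);print("tab px",len(u),u.min(),u.max(),v.min(),v.max(),u.mean(),v.mean());print(np.median(X,0),np.percentile(X,[5,95],axis=0))
kt=np.zeros(d.shape,np.uint8);kt[218:236,274:292]=(t.max(2)[218:236,274:292]<70)*255
X,u,v=back(mt,dt,kt);print("tab top",len(u),u.min(),u.max(),v.min(),v.max());print(np.median(X,0),X[:,2].max())
a=np.array([np.sin(.611),0,-np.cos(.611)])
for nm,mm,dd,p,b in(("w",m,d,w,(222,322,222,410)),("t",mt,dt,t,(170,225,240,330))):
    kk=bamboo(p);q=np.zeros_like(kk);q[b[0]:b[1],b[2]:b[3]]=kk[b[0]:b[1],b[2]:b[3]]
    n,l,st,c=cv2.connectedComponentsWithStats(q)
    for i in range(1,n):
        if st[i,4]<100: continue
        X,u,v=back(mm,dd,(l==i).astype(np.uint8))
        s=X[:,0]*np.cos(.611)+X[:,2]*np.sin(.611);nn=-X@a
        ok=abs(nn-np.median(nn))<4
        print(nm,c[i].round(0),len(u),"y",np.median(X[ok,1]).round(1),"n",np.median(nn).round(1),"s",np.percentile(s[ok],[1,99]).round(1),"yaw",np.polyfit(X[ok,0],X[ok,1],1)[0].round(4))
E
```

```text
tab px 260 310 324 193 211 317.03076923076924 201.71153846153845
[429.7146533  256.07028169  62.42930067] [[425.88511569 249.40247423  47.25531072]
 [434.14308485 262.72991234  67.24488273]]
tab top 45 278 284 224 231
[438.05175311 259.95001469  63.66886752] 75.68178455849801
w [234. 237.] 386 y 160.6 n -236.8 s [420.9 458.5] yaw -0.2928
w [289. 258.] 1434 y 223.8 n -236.8 s [423.9 505.5] yaw 0.0127
w [339. 258.] 1433 y 282.1 n -236.7 s [423.4 505.2] yaw 0.0068
w [393. 232.] 209 y 344.9 n -236.6 s [420.  446.4] yaw 1.067
t [254. 195.] 367 y 343.6 n -238.0 s [411.4 554.2] yaw 0.0141
t [273. 195.] 362 y 286.2 n -237.3 s [414.6 553.7] yaw 0.0166
t [291. 195.] 344 y 227.6 n -237.8 s [410.  554.6] yaw 0.0152
t [311. 196.] 340 y 167.9 n -237.7 s [410.5 553.5] yaw 0.0323
```

```bash
python3 - <<'E'
from h import *
z=np.load("pics/w2.npz");m={k:z[k] for k in"KRt"};d=z["d"];w=cv2.imread("pics/w2.png")
k=np.zeros(d.shape,np.uint8);k[188:218,300:336]=(w.max(2)[188:218,300:336]<90)*255
X,u,v=back(m,d,k);n=-X[:,0]*np.sin(.611)+X[:,2]*np.cos(.611);s=X[:,0]*np.cos(.611)+X[:,2]*np.sin(.611)
print(np.percentile(n,[5,25,50,75,95]).round(1))
for y in range(188,218,3):
    q=abs(v-y)<1.5
    if q.sum():print(y,q.sum(),u[q].min(),u[q].max(),"n",np.median(n[q]).round(1),"s",np.median(s[q]).round(1),"y",np.median(X[q,1]).round(1))
print(proj(m,[382.1+.57*x for x in[0]]+[258.6,138.5]))
st=manip.read_state();R=Ro.from_euler("xyz",st["eef_rot"]).as_matrix()
for a in(0,99):print(proj(m,st["eef_pos"]+R[:,2]*a))
print(R.round(3))
E
```

```text
[-214.3 -198.4 -194.7 -193.8 -193. ]
191 4 316 320 n -221.3 s 382.2 y 257.0
194 49 309 325 n -209.2 s 381.9 y 256.0
197 51 309 325 n -198.8 s 382.4 y 256.1
200 51 309 325 n -194.9 s 384.4 y 256.1
203 50 309 325 n -193.9 s 387.0 y 256.1
206 51 309 325 n -193.9 s 389.9 y 256.1
209 51 309 325 n -193.8 s 392.9 y 256.1
212 16 310 324 n -194.2 s 395.0 y 256.1
[320.35912383 244.41388017]
[320.8788834  246.86705384]
[319.99488254 206.84373206]
[[-0.821 -0.     0.571]
 [ 0.     1.     0.001]
 [-0.571  0.001 -0.821]]
```

jog_arm(rows=[0.75, -0.02, -1.12, 0, -0.001, 0, 0.55, 0.75, -0.02, -1.12, 0, -0.001, 0, 0.55, 0.75, -0.02, -1.12, 0, -0.001, 0, 0.55, 0.75, -0.02, -1.12, 0, -0.001, 0, 0.55, 0.75, -0.02, -1.12, 0, -0.001, 0, 0.55, 0.75, -0.02, -1.12, 0, 0, 0, 0.55, 0.75, -0.02, -1.12, 0, 0, 0, 0.55, 0.75, -0.02, -1.12, 0, 0, 0, 0.55, 0, 0, 0, 0, 0, 0, 0.55, 0, 0, 0, 0, 0, 0, 1, 0, 0, 0, 0, 0, 0, 1, 0, 0, 0, 0, 0, 0, 1, 0, 0, 0, 0, 0, 0, 1, 0, 0, 0, 0, 0, 0, 1], newtons=20)

```text
clock: 3.53
eef_pos: [443.9, 257.1, 52.0]
eef_rot: [3.14, 0.612, 3.139]
wrist_force: [-4.1, -1.4, 7.5]
finger_gap: 17.8
finger_force: 20.0
```

jog_arm(rows=[-0.1, 0, 0.15, 0, 0, 0, 1, 0, 0.2, 0, 0, 0, 0, 1, 0, 0.3, 0, 0, 0, 0, 1, 0, 0.3, 0, 0, 0, 0, 1, 0, 0.3, 0, 0, 0, 0, 1, 0, 0.3, 0, 0, 0, 0, 1, 0, 0.3, 0, 0, 0, 0, 1, 0, 0.3, 0, 0, 0, 0, 1, 0, 0.2, 0, 0, 0, 0, 1, 0, 0.1, 0, 0, 0, 0, 1, 0, 0, 0, 0, 0, 0, 1, 0, 0, 0, 0, 0, 0, 1])

```text
clock: 4.53
eef_pos: [442.9, 279.6, 52.7]
eef_rot: [3.141, 0.611, 3.139]
wrist_force: [8.3, -0.5, -7.6]
finger_gap: 17.7
finger_force: 20.0
```

jog_arm(rows=[0.06, 0.1, -0.08, 0, 0, 0, 1, 0, 0.1, 0, 0, 0, 0, 1, 0, 0.1, 0, 0, 0, 0, 1, 0, 0, 0, 0, 0, 0, 1])

```text
clock: 4.87
eef_pos: [443.1, 283.0, 52.5]
eef_rot: [3.141, 0.612, 3.139]
wrist_force: [-8.4, -2.3, 10.2]
finger_gap: 17.9
finger_force: 20.0
```

jog_arm(rows=[0, 0.1, 0, 0, 0, 0, 1, 0, 0.1, 0, 0, 0, 0, 1, 0, 0, 0, 0, 0, 0, 1])

```text
clock: 5.12
eef_pos: [443.1, 283.2, 52.4]
eef_rot: [-3.138, 0.611, 3.139]
wrist_force: [-10.8, -15.0, 16.6]
finger_gap: 18.1
finger_force: 20.0
```

jog_arm(rows=[0, 0, 0, 0, 0, 0, 0.5, 0, -0.1, 0, 0, 0, 0, 0.5, 0, -0.05, 0, 0, 0, 0, 0.5, -0.8, 0, 1.15, 0, 0, 0, 0.5, -0.8, 0, 1.15, 0, 0, 0, 0.5, -0.8, 0, 1.15, 0, 0, 0, 0.5, -0.8, 0, 1.15, 0, 0, 0, 0.5, -0.8, 0, 1.15, 0, 0, 0, 0.5, 1.4, 0, 1.0, 0, 0, 0, 0.5, 1.4, 0, 1.0, 0, 0, 0, 0.5, 1.4, 0, 1.0, 0, 0, 0, 0.5, 1.4, 0, 1.0, 0, 0, 0, 0.5, 1.4, 0, 1.0, 0, 0, 0, 0.5, 0, 0, 0, 0, 0, 0, 0.5, 0, 0, 0, 0, 0, 0, 0.5])

```text
clock: 6.37
eef_pos: [473.3, 283.1, 159.3]
eef_rot: [3.14, 0.611, 3.138]
wrist_force: [-0.8, -0.4, -0.9]
finger_gap: 46.9
finger_force: 0.0
```

```bash
cat >> h.py <<'E'
def snap(n):
    s=manip.read_state();m=manip.camera_model("wrist");p,d=manip.camera("wrist");cv2.imwrite(f"pics/{n}.png",p);np.savez(f"pics/{n}.npz",d=d,**m);return s,m,p,d
E
python3 - <<'E'
from h import *
s,m,w,d=snap("w3");print(s["clock"],s["eef_pos"],s["eef_rot"],s["finger_gap"],s["wrist_force"])
kk=bamboo(w)
S,C=np.sin(.611),np.cos(.611)
n_,l,st,c=cv2.connectedComponentsWithStats(kk)
for i in range(1,n_):
    if st[i,4]<150: continue
    X,u,v=back(m,d,l==i)
    n=-X[:,0]*S+X[:,2]*C;q=X[:,0]*C+X[:,2]*S;ok=abs(n+237)<5
    if ok.sum()>100:
        f=[np.median(X[ok&(abs(q-a)<3),1]).round(1) if (ok&(abs(q-a)<3)).sum()>5 else None for a in(410,425,440,455,470,490)]
        print(st[i],"n",np.median(n[ok]).round(1),"s",np.percentile(q[ok],[1,99]).round(1),f)
g=cv2.resize(w[90:300,170:470],None,fx=2.6,fy=2.6);cv2.imwrite("pics/w3c.png",g)
E
```

```text
6.3667 [473.33088604 283.06397941 159.2503252 ] [3.14046721 0.61121256 3.13826899] 46.89513914628036 [-0.80279494 -0.38520501 -0.90614927]
[ 291  125   42  148 3906] n -236.7 s [403.3 549.3] [np.float64(282.6), np.float64(282.6), np.float64(282.6), np.float64(282.5), np.float64(283.0), np.float64(282.4)]
[ 363  125   33  128 3086] n -236.6 s [403.5 519.6] [np.float64(339.5), np.float64(339.6), np.float64(339.4), np.float64(339.8), np.float64(339.7), np.float64(339.8)]
[ 178  126   44  136 3938] n -236.8 s [403.8 536.6] [np.float64(166.7), np.float64(167.0), np.float64(167.4), np.float64(167.4), np.float64(166.2), np.float64(166.7)]
[ 242  126   33  125 3011] n -236.8 s [404.  517.7] [np.float64(223.9), np.float64(224.7), np.float64(224.7), np.float64(224.9), np.float64(225.1), np.float64(224.8)]
```

View pics/w3c.png

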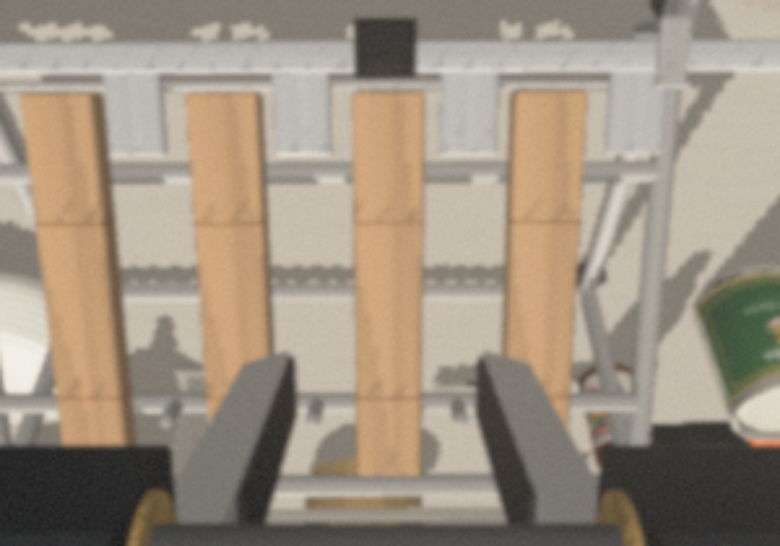

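The crop shows the keeper open, with its teeth in the middle of the gaps. The fingers straddle slat c, which is at crop (390,280).

jog_arm(rows=[0.9, -0.05, -1.29, 0, 0, 0, 0.5, 0.9, 0, -1.29, 0, 0, 0, 0.5, 0.9, 0, -1.29, 0, 0, 0, 0.5, 0.9, 0, -1.29, 0, 0, 0, 0.5, 0.9, 0, -1.29, 0, 0, 0, 0.5, 0.9, 0, -1.29, 0, 0, 0, 0.5, 0.5, 0, -0.7, 0, 0, 0, 0.5, 0.45, 0, -0.62, 0, 0, 0, 0.5, 0, 0, 0, 0, 0, 0, 0.5, 0, 0, 0, 0, 0, 0, 0.8, 0, 0, 0, 0, 0, 0, 0.8, 0, 0, 0, 0, 0, 0, 0.8, 0, 0, 0, 0, 0, 0, 0.8], newtons=15)

```text
clock: 7.5
eef_pos: [536.8, 283.0, 69.4]
eef_rot: [3.14, 0.612, 3.139]
wrist_force: [-2.0, -0.4, 1.5]
finger_gap: 26.0
finger_force: 15.0
```

jog_arm(rows=[-0.4, 0, 0.56, 0, 0, 0, 0.8, -0.8, 0, 1.15, 0, 0, 0, 0.8, -1.2, 0, 1.7, 0, 0, 0, 0.8, -1.3, 0, 1.85, 0, 0, 0, 0.8, -1.3, 0, 1.85, 0, 0, 0, 0.8, -1.3, 0, 1.85, 0, 0, 0, 0.8, -0.35, -1.5, 0.5, 0, 0.05, 0, 0.8, -0.35, -3.0, 0.5, 0, 0.05, 0, 0.8, -0.35, -3.0, 0.5, 0, 0.05, 0, 0.8, -0.35, -3.0, 0.5, 0, 0.05, 0, 0.8, -0.35, -3.0, 0.5, 0, 0.05, 0, 0.8, -0.35, -3.0, 0.5, 0, 0.05, 0, 0.8, -0.35, -3.0, 0.5, 0, 0.05, 0, 0.8, -0.35, -3.0, 0.5, 0, 0.05, 0, 0.8, -0.35, -3.0, 0.5, 0, 0.05, 0, 0.8, -0.35, -3.0, 0.5, 0, 0.05, 0, 0.8, -0.35, -3.0, 0.5, 0, 0.05, 0, 0.8, -0.35, -3.0, 0.5, 0, 0.061, 0, 0.8, 0, -1.5, 0, 0, 0, 0, 0.8, 0, 0, 0, 0, 0, 0, 0.8])

```text
clock: 9.17
eef_pos: [431.7, -79.2, 218.8]
eef_rot: [-3.141, 0.0, 3.138]
wrist_force: [0.5, 0.2, -0.8]
finger_gap: 25.9
finger_force: 15.0
```

```bash
python3 - <<'E'
from h import *
s,m,w,d=snap("w4");print(s["clock"],s["eef_pos"],s["eef_rot"],s["finger_gap"],s["wrist_force"])
for r in rects(bamboo(w),m,25,200):print(r)
g=cv2.resize(w[60:360,100:540],None,fx=1.8,fy=1.8);cv2.imwrite("pics/w4c.png",g)
E
```

```text
9.1667 [431.73143636 -79.17619971 218.80886649] [-3.14121743e+00  4.29467476e-04  3.13753513e+00] 25.91865280225011 [ 0.51672581  0.20062752 -0.76504557]
(array([316.4, 203.6]), array([458., -83.], dtype=float32), (467.3, -86.7), (97, 242), -0.0081)
(array([514.4, 252.2]), array([527.6, 194. ], dtype=float32), (531.1, 193.2), (136, 34), 0.4154)
(array([557. , 235.1]), array([501.8, 248. ], dtype=float32), (502.3, 247.0), (79, 29), 0.5238)
(array([317.7, 338. ]), array([667.1, -82.1], dtype=float32), (667.5, -81.9), (61, 61), -0.1821)
```

View pics/w4c.png

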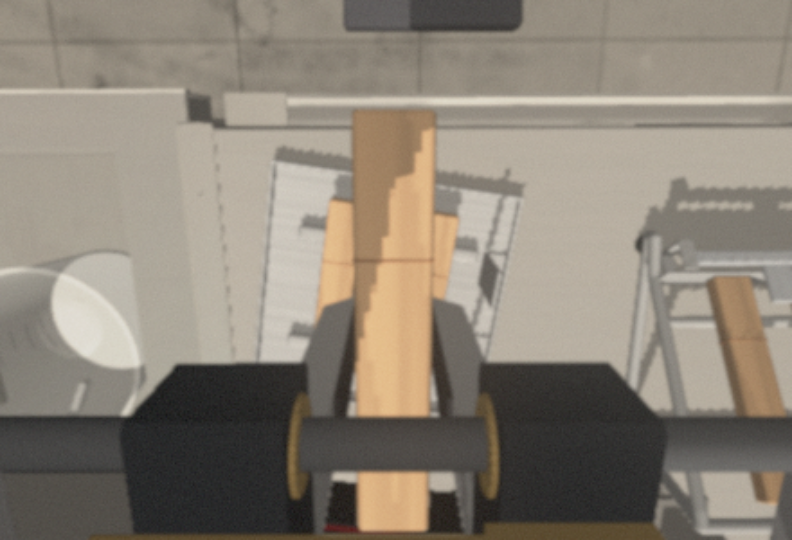

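The held slat, from crop (395,110) to (395,530), covers the middle of the tray. The near outer corners of the first-layer slats show at crop (330,198) and (458,215).

```bash
python3 - <<'E'
from h import *
z=np.load("pics/w4.npz");m={k:z[k] for k in"KRt"};d=z["d"];w=cv2.imread("pics/w4.png")
X,u,v=back(m,d,bamboo(w));ok=(abs(X[:,2]-25)<10)&(abs(X[:,1]+87)<70)
print("z",np.median(X[ok,2]))
for nm,sg in(("e",u<317),("f",u>=317)):
    q=ok&sg;W=np.array([onz(m,a,b,25)[:2] for a,b in zip(u[q],v[q])])
    # outer edge & near end
    yaw=-.156;ex=np.array([np.cos(yaw),np.sin(yaw)]);ey=np.array([-ex[1],ex[0]])
    T=(W-[490.5,-87.4])@np.c_[ex,ey]
    s=1 if nm=="f" else -1
    o=[]
    for a in range(-70,0,6):
        k=abs(T[:,0]-a)<2.5
        if k.sum()>3:o.append((a,(T[k,1]*s).max()))
    o=np.array(o);print(nm,q.sum(),"outer",(o[:,1]*s).round(1),np.polyfit(o[:,0],o[:,1]*s,1).round(3),"near end",np.percentile(T[:,0],[0,1,5]).round(1))
X,u,v=back(m,d,bamboo(w));h=(X[:,2]>180)&(abs(X[:,1]+80)<40)
H=X[h];print("held: z",np.percentile(H[:,2],[5,50,95]),"x",np.percentile(H[:,0],[0.5,99.5]),"y",np.percentile(H[:,1],[1,99]),"yaw",np.polyfit(H[:,0],H[:,1],1)[0])
for a in(370,400,430,460,490):
    k=abs(H[:,0]-a)<4
    if k.sum():print(a,np.median(H[k,2]).round(1),np.median(H[k,1]).round(1))
E
```

```text
z 24.12442380018489
e 988 outer [-50.3 -50.7 -50.4 -50.7 -50.2 -50.6 -50.1 -50.6 -49.9 -50.6 -50.  -50.5] [ 4.0000e-03 -5.0248e+01] near end [-74.4 -73.2 -69.1]
f 463 outer [43.8 43.7 44.5 44.4 43.8 43.7 43.9 43.5 43.2 43.7 43.4] [-1.1000e-02  4.3319e+01] near end [-75.4 -75.  -73. ]
held: z [230.63288762 232.25952591 234.56429313] x [355.60455827 502.63876276] y [-94.38415731 -66.52225998] yaw -0.006065666979419318
370 231.5 -79.8
400 232.2 -79.9
430 232.5 -80.6
460 233.0 -78.6
490 233.6 -80.9
```

jog_arm(rows=[0.57, -0.16, -0.5, 0, 0, -0.108, 0.8, 0.57, -0.16, -0.5, 0, 0, -0.108, 0.8, 0.57, -0.16, -0.5, 0, 0, -0.108, 0.8, 0.57, -0.16, -0.5, 0, 0, -0.108, 0.8, 0.57, -0.16, -0.5, 0, 0, -0.108, 0.8, 0.57, -0.16, -0.5, 0, 0, -0.108, 0.8, 0.57, -0.16, -0.5, 0, 0, -0.108, 0.8, 0.57, -0.16, -0.5, 0, 0, -0.108, 0.8, 0.57, -0.16, -1.38, 0, 0, -0.108, 0.8, 0.57, -0.16, -1.38, 0, 0, -0.108, 0.8, 0.57, -0.16, -1.38, 0, 0, -0.108, 0.8, 0.57, -0.16, -1.38, 0, 0, -0.108, 0.8, 0.57, -0.16, -1.38, 0, 0, -0.108, 0.8, 0.57, -0.16, -1.38, 0, 0, -0.108, 0.8, 0.57, -0.16, -1.38, 0, 0, -0.108, 0.8, 0.58, -0.19, -1.38, 0, 0, -0.105, 0.8, 0, 0, 0, 0, 0, 0, 0.8, 0, 0, 0, 0, 0, 0, 0.8])

```text
clock: 10.72
eef_pos: [522.8, -101.9, 68.0]
eef_rot: [-3.14, -0.0, 1.419]
wrist_force: [0.3, 0.3, -0.1]
finger_gap: 25.7
finger_force: 15.0
```

```bash
python3 - <<'E'
from h import *
s,m,w,d=snap("w5");print(s["clock"],s["eef_pos"],s["eef_rot"],s["joints"].round(2),s["wrist_force"])
cv2.imwrite("pics/w5c.png",cv2.resize(w[40:400,60:580],None,fx=1.5,fy=1.5))
E
```

```text
10.7167 [ 522.7922092  -101.90766427   67.98339883] [-3.14006161e+00 -3.24022371e-04  1.41908114e+00] [-0.26  0.43  1.71  0.    1.   -0.11] [ 0.34047711  0.26594942 -0.06787849]
```

View pics/w5c.png

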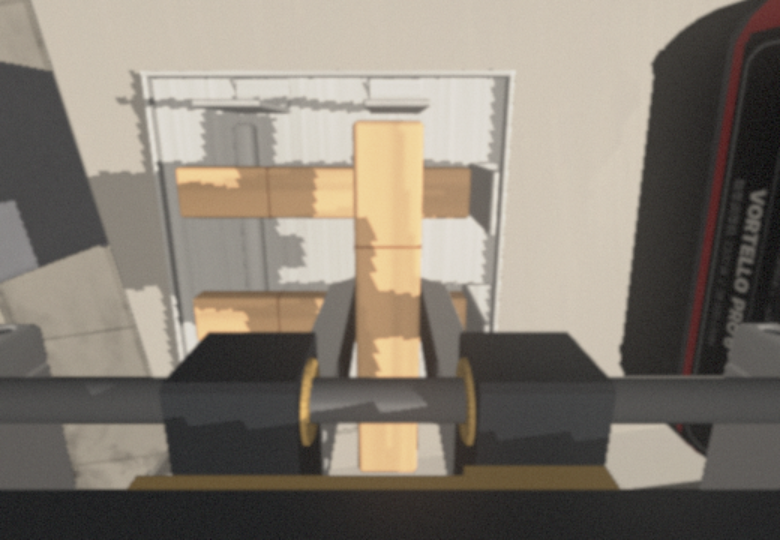

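The tray view is good: the left tabs' tops are at crop (240,103) and (397,103), and the held slat at columns 355-422 is aimed at the far one of the two. Next I measure the tabs.

```bash
cat >> h.py <<'E'
C0=np.array([490,-89.7]);YAW=-.158
def tray(W,c=C0,yaw=YAW):
    ex=np.array([np.cos(yaw),np.sin(yaw)]);ey=np.array([-ex[1],ex[0]]);return (W[:,:2]-c)@np.c_[ex,ey]
E
python3 - <<'E'
from h import *
z=np.load("pics/w5.npz");m={k:z[k] for k in"KRt"};d=z["d"];w=cv2.imread("pics/w5.png")
ok=np.ones(d.shape,bool)
X,u,v=back(m,d,ok);T=tray(X)
k=(X[:,2]>30)&(X[:,2]<68)&(T[:,1]>62)&(T[:,1]<95)&(abs(T[:,0])<70)
for nm,g in(("L-near",T[:,0]<0),("L-far",T[:,0]>0)):
    q=k&g;print(nm,q.sum(),"x",np.percentile(T[q,0],[2,50,98]).round(1),"y",np.percentile(T[q,1],[2,50,98]).round(1),"z",np.percentile(X[q,2],[2,50,98]).round(1),u[q].min(),u[q].max(),v[q].min(),v[q].max())
k=(X[:,2]>30)&(X[:,2]<68)&(T[:,0]>60)&(T[:,0]<90)&(abs(T[:,1])<60)
q=k&(T[:,1]>0);print("far-left tab",q.sum(),"x",np.percentile(T[q,0],[2,50,98]).round(1),"y",np.percentile(T[q,1],[2,50,98]).round(1),"z",np.percentile(X[q,2],[2,98]).round(1))
b=bamboo(w)[v,u]>0
h=b&(X[:,2]>76)&(X[:,2]<90);print("held x",np.percentile(T[h,0],[1,50,99]).round(1),"y",np.percentile(T[h,1],[0.5,99.5]).round(1),np.median(X[h,2]).round(1),np.polyfit(T[h,1],T[h,0],1))
f=b&(X[:,2]>18)&(X[:,2]<32)&(abs(T[:,0])<90)
q=f&(T[:,1]>10)&(T[:,1]<55);print("f x",np.percentile(T[q,0],[.5,99.5]).round(1),"y",np.percentile(T[q,1],[1,99]).round(1),np.polyfit(T[q,0],T[q,1],1))
s=manip.read_state();print(tray(s["eef_pos"][None]))
E
```

```text
L-near 398 x [-45.  -30.3 -18.5] y [73.6 74.7 76.6] z [34.4 58.1 60. ] 188 245 106 113
L-far 343 x [24.7 37.5 50.2] y [74.  75.1 77. ] z [34.4 58.3 60. ] 302 347 106 113
far-left tab 560 x [77.4 77.9 80.4] y [21.4 35.3 48.2] z [31.  59.8]
held x [21.3 33.9 46.4] y [-80.2  67. ] 81.4 [-3.89341916e-03  3.39010065e+01]
f x [-72.5  74.8] y [21.8 46.7] [3.22670100e-03 3.46411217e+01]
[[34.60394301 -7.12946441]]
```

jog_arm(rows=[0.15, -0.02, -0.5, 0, 0, 0, 0.8, 0.15, -0.03, -0.9, 0, 0, 0, 0.8, 0, 0, -0.9, 0, 0, 0, 0.8, 0, 0, -0.9, 0, 0, 0, 0.8, 0, 0, -0.6, 0, 0, 0, 0.8, 0, 0, -0.25, 0, 0, 0, 0.8, 0.03, 0.2, 0, 0, 0, 0, 0.8, 0.02, 0.1, 0, 0, 0, 0, 0.8, 0.01, 0.05, 0, 0, 0, 0, 0.8, 0, 0, 0, 0, 0, 0, 0.8, 0, 0, 0, 0, 0, 0, 0.8])

```text
clock: 11.68
eef_pos: [526.9, -100.1, 27.8]
eef_rot: [3.142, 0.0, 1.415]
wrist_force: [-0.1, -0.1, -0.2]
finger_gap: 26.1
finger_force: 15.0
```

jog_arm(rows=[0.01, 0.07, 0, 0, 0, 0, 0.8, 0.01, 0.07, 0, 0, 0, 0, 0.8, 0, 0, 0, 0, 0, 0, 0.8])

```text
clock: 11.93
eef_pos: [527.0, -98.6, 27.6]
eef_rot: [-3.141, 0.0, 1.415]
wrist_force: [-0.1, 0.1, -1.1]
finger_gap: 25.6
finger_force: 15.0
```

jog_arm(rows=[0.01, 0.07, 0, 0, 0, 0, 0.8, 0.01, 0.07, 0, 0, 0, 0, 0.8, 0, 0, 0, 0, 0, 0, 0.8])

```text
clock: 12.18
eef_pos: [527.2, -97.2, 27.5]
eef_rot: [-3.141, 0.0, 1.415]
wrist_force: [-0.2, -0.1, -0.8]
finger_gap: 25.7
finger_force: 15.0
```

jog_arm(rows=[0.01, 0.07, 0, 0, 0, 0, 0.8, 0.01, 0.07, 0, 0, 0, 0, 0.8, 0, 0, 0, 0, 0, 0, 0.8])

```text
clock: 12.43
eef_pos: [527.4, -96.4, 27.5]
eef_rot: [-3.141, 0.001, 1.415]
wrist_force: [0.4, -4.2, -0.8]
finger_gap: 26.0
finger_force: 15.0
```

jog_arm(rows=[0, 0, -0.08, 0, 0, 0, 0.8, 0, 0, -0.08, 0, 0, 0, 0.8, 0, 0, 0, 0, 0, 0, 0.8])

```text
clock: 12.68
eef_pos: [527.5, -96.2, 25.9]
eef_rot: [-3.142, 0.0, 1.415]
wrist_force: [0.2, -5.8, 1.1]
finger_gap: 26.0
finger_force: 15.0
```

jog_arm(rows=[0, 0, -0.06, 0, 0, 0, 0.8, 0, 0, 0, 0, 0, 0, 0.8])

```text
clock: 12.85
eef_pos: [527.5, -96.2, 25.4]
eef_rot: [-3.141, 0.0, 1.415]
wrist_force: [0.3, -6.4, 1.5]
finger_gap: 25.7
finger_force: 15.0
```

jog_arm(rows=[0, 0, -0.05, 0, 0, 0, 0.8, 0, 0, 0, 0, 0, 0, 0.8])

```text
clock: 13.02
eef_pos: [527.5, -96.1, 24.9]
eef_rot: [-3.142, 0.0, 1.415]
wrist_force: [-0.1, -4.9, 1.7]
finger_gap: 25.9
finger_force: 15.0
```

jog_arm(rows=[0, 0, -0.05, 0, 0, 0, 0.8, 0, 0, 0, 0, 0, 0, 0.8])

```text
clock: 13.18
eef_pos: [527.5, -96.1, 24.6]
eef_rot: [3.142, 0.0, 1.415]
wrist_force: [-1.1, -5.1, 3.0]
finger_gap: 26.0
finger_force: 15.0
```

jog_arm(rows=[0, 0, 0, 0, 0, 0, 0.5, 0, 0, 0, 0, 0, 0, 0.5, 0, 0, 0, 0, 0, 0, 0.5, 0, 0, 3.7, 0, 0, 0, 0.5, 0, 0, 3.7, 0, 0, 0, 0.5, 0, 0, 3.7, 0, 0, 0, 0.5, 0, 0, 3.7, 0, 0, 0, 0.5, -0.3, 1.7, 0, 0, 0, 0.115, 0.5, -0.3, 1.7, 0, 0, 0, 0.115, 0.5, -0.3, 1.7, 0, 0, 0, 0.115, 0.5, -0.3, 1.7, 0, 0, 0, 0.115, 0.5, -0.3, 1.7, 0, 0, 0, 0.115, 0.5, -0.3, 1.7, 0, 0, 0, 0.115, 0.5, -0.3, 1.7, 0, 0, 0, 0.115, 0.5, -0.3, 1.7, 0, 0, 0, 0.115, 0.5, -0.3, 1.7, 0, 0, 0, 0.115, 0.5, -0.3, 1.7, 0, 0, 0, 0.115, 0.5, -0.3, 1.7, 0, 0, 0, 0.115, 0.5, -0.3, 1.7, 0, 0, 0, 0.115, 0.5, -0.3, 1.7, 0, 0, 0, 0.115, 0.5])

```text
clock: 14.85
eef_pos: [487.9, 126.1, 172.1]
eef_rot: [-3.141, -0.0, 2.916]
wrist_force: [0.8, 0.5, -0.6]
finger_gap: 47.1
finger_force: 0.0
```

jog_arm(rows=[-0.3, 1.7, 0, 0, 0, 0.115, 0.5, -0.3, 1.7, 0, 0, 0, 0.112, 0.5, -0.1, 1.1, -0.2, 0, -0.102, 0, 0.5, -0.1, 1.1, -0.2, 0, -0.102, 0, 0.5, -0.1, 1.1, -0.2, 0, -0.102, 0, 0.5, -0.1, 1.1, -0.2, 0, -0.102, 0, 0.5, -0.1, 1.1, -0.2, 0, -0.102, 0, 0.5, -0.1, 1.1, -0.2, 0, -0.101, 0, 0.5, 0, 0, 0, 0, 0, 0, 0.5])

```text
clock: 15.6
eef_pos: [474.8, 223.5, 159.0]
eef_rot: [-3.141, 0.597, 3.136]
wrist_force: [-0.3, -0.2, -0.2]
finger_gap: 47.1
finger_force: 0.0
```

jog_arm(rows=[0.9, 0.08, -1.29, 0, -0.006, 0.004, 0.5, 0.9, 0.07, -1.29, 0, -0.006, 0, 0.5, 0.9, 0, -1.29, 0, 0, 0, 0.5, 0.9, 0, -1.29, 0, 0, 0, 0.5, 0.9, 0, -1.29, 0, 0, 0, 0.5, 0.9, 0, -1.29, 0, 0, 0, 0.5, 0.45, 0, -0.7, 0, 0, 0, 0.5, 0.35, 0, -0.58, 0, 0, 0, 0.5, 0, 0, 0, 0, 0, 0, 0.5, 0, 0, 0, 0, 0, 0, 0.8, 0, 0, 0, 0, 0, 0, 0.8, 0, 0, 0, 0, 0, 0, 0.8, 0, 0, 0, 0, 0, 0, 0.8])

```text
clock: 16.68
eef_pos: [538.8, 224.3, 71.0]
eef_rot: [3.141, 0.608, 3.139]
wrist_force: [-1.0, -0.7, 1.0]
finger_gap: 25.6
finger_force: 15.0
```

jog_arm(rows=[-0.4, 0, 0.56, 0, 0, 0, 0.8, -0.8, 0, 1.15, 0, 0, 0, 0.8, -1.2, 0, 1.7, 0, 0, 0, 0.8, -1.3, 0, 1.85, 0, 0, 0, 0.8, -1.3, 0, 1.85, 0, 0, 0, 0.8, -1.3, 0, 1.85, 0, 0, 0, 0.8, -0.1, -1.4, 0, 0, 0.102, 0, 0.8, -0.1, -1.4, 0, 0, 0.102, 0, 0.8, -0.1, -1.4, 0, 0, 0.102, 0, 0.8, -0.1, -1.4, 0, 0, 0.102, 0, 0.8, -0.1, -1.4, 0, 0, 0.102, 0, 0.8, -0.1, -1.4, 0, 0, 0.1, 0, 0.8, -0.1, -1.5, 0, 0, 0, -0.108, 0.8, -0.1, -1.5, 0, 0, 0, -0.108, 0.8, -0.1, -1.5, 0, 0, 0, -0.108, 0.8, -0.1, -1.5, 0, 0, 0, -0.108, 0.8, -0.1, -1.5, 0, 0, 0, -0.108, 0.8, -0.1, -1.5, 0, 0, 0, -0.108, 0.8, -0.1, -1.5, 0, 0, 0, -0.108, 0.8, -0.1, -1.5, 0, 0, 0, -0.108, 0.8])

```text
clock: 18.35
eef_pos: [461.7, 21.6, 160.3]
eef_rot: [-3.138, 0.014, 2.27]
wrist_force: [-0.8, -0.8, -1.0]
finger_gap: 25.5
finger_force: 15.0
```

jog_arm(rows=[0, -1.4, -0.3, 0, 0, -0.108, 0.8, 0, -1.4, -0.6, 0, 0, -0.108, 0.8, 0, -1.4, -1.2, 0, 0, -0.108, 0.8, 0, -1.4, -1.2, 0, 0, -0.108, 0.8, 0, -1.4, -1.2, 0, 0, -0.108, 0.8, 0, -1.4, -1.2, 0, 0, -0.108, 0.8, 0, -1.4, -1.2, 0, 0, -0.108, 0.8, 0, -1.4, -1.2, 0, 0, -0.104, 0.8, 0, 0, -0.5, 0, 0, 0, 0.8, 0, 0, 0, 0, 0, 0, 0.8, 0, 0, 0, 0, 0, 0, 0.8])

```text
clock: 19.27
eef_pos: [462.2, -89.5, 74.3]
eef_rot: [-3.137, 0.015, 1.418]
wrist_force: [-0.1, -0.9, -0.4]
finger_gap: 25.3
finger_force: 15.0
```

```bash
cat > look.py <<'E'
from h import *
import sys
s,m,w,d=snap(sys.argv[1]);zl,zh=float(sys.argv[2]),float(sys.argv[3])
print(s["clock"],s["eef_pos"],s["eef_rot"],s["wrist_force"].round(1),"tcp tray",tray(s["eef_pos"][None]))
X,u,v=back(m,d,np.ones(d.shape,bool));T=tray(X)
def pr(nm,q,pc=(1,50,99)):
    if q.sum()>20: print(nm,q.sum(),"x",np.percentile(T[q,0],pc).round(1),"y",np.percentile(T[q,1],pc).round(1),"z",np.median(X[q,2]).round(1))
k=(X[:,2]>45)&(X[:,2]<66)
pr("L-near",k&(T[:,1]>66)&(T[:,1]<90)&(abs(T[:,0]+33)<28));pr("L-far",k&(T[:,1]>66)&(T[:,1]<90)&(abs(T[:,0]-37)<28))
pr("F-left",k&(T[:,0]>66)&(T[:,0]<90)&(abs(T[:,1]-35)<28));pr("F-right",k&(T[:,0]>66)&(T[:,0]<90)&(abs(T[:,1]+35)<28))
n,l,st,c=cv2.connectedComponentsWithStats(bamboo(w));L=l[v,u]
b=bamboo(w)[v,u]>0
h=b&(X[:,2]>zl)&(X[:,2]<zh)&(abs(T[:,0])<110)&(abs(T[:,1])<110);pr("held",h)
if h.sum()>50:print(" slopes dx/dy",np.polyfit(T[h,1],T[h,0],1).round(4),"dy/dx",np.polyfit(T[h,0],T[h,1],1).round(4))
for z,nm in((25,"L1"),(39,"L2"),(53,"L3")):
    for sg in(-1,1):
        for ax in(0,1):
            if (nm=="L2")==(ax==0):
                q=b&(abs(X[:,2]-z)<5)&(abs(T[:,ax]-35*sg)<20)&(abs(T[:,1-ax])<90)
                if q.sum()>60:
                    pr(f"{nm} {'xy'[ax]}{sg*35}",q);print("   slope",np.polyfit(T[q,1-ax],T[q,ax],1)[0].round(4))
E
python3 look.py w6 72 95
```

```text
19.2667 [462.1821858  -89.50363931  74.26817721] [-3.13735297  0.01450864  1.41817509] [-0.1 -0.9 -0.4] tcp tray [[-27.50221004  -4.18303562]]
L-near 181 x [-46.1 -32.9 -19.1] y [73.7 75.  76.3] z 58.9
L-far 242 x [23.4 35.4 50.5] y [74.1 75.3 76.6] z 58.7
F-left 600 x [76.9 77.9 80.5] y [21.2 35.  48.2] z 54.7
F-right 443 x [77.5 78.4 80.9] y [-46.9 -33.3 -21.4] z 54.5
held 8826 x [-40.4 -27.8 -15.2] y [-73.2  18.8  72.4] z 86.8
 slopes dx/dy [-3.20000e-03 -2.77504e+01] dy/dx [-0.0974 10.661 ]
L1 y-35 1138 x [-71.8  56.4  76. ] y [-43.3 -31.1 -22.8] z 24.0
   slope -0.0233
L1 y35 3452 x [-72.5   3.9  74.1] y [21.6 34.7 46.9] z 24.1
   slope 0.0068
L2 x35 5027 x [24.7 36.7 49.7] y [-35.3  24.7  73.5] z 38.0
   slope -0.004
```

jog_arm(rows=[-0.3, -0.12, 0, 0.0137, -0.0064, 0, 0.8, -0.23, -0.1, 0, 0, 0, 0, 0.8, 0, 0, -0.8, 0, 0, 0, 0.8, 0, 0, -1.2, 0, 0, 0, 0.8, 0, 0, -1.2, 0, 0, 0, 0.8, 0, 0, -1.0, 0, 0, 0, 0.8, 0, 0, -0.48, 0, 0, 0, 0.8, 0.04, 0.25, 0, 0, 0, 0, 0.8, 0, 0, 0, 0, 0, 0, 0.8, 0, 0, 0, 0, 0, 0, 0.8])

```text
clock: 20.15
eef_pos: [457.6, -89.7, 27.4]
eef_rot: [3.141, 0.0, 1.415]
wrist_force: [0.6, 0.2, -0.5]
finger_gap: 25.7
finger_force: 15.0
```

jog_arm(rows=[0.01, 0.07, 0, 0, 0, 0, 0.8, 0.01, 0.07, 0, 0, 0, 0, 0.8, 0, 0, 0, 0, 0, 0, 0.8])

```text
clock: 20.4
eef_pos: [457.7, -88.4, 27.3]
eef_rot: [3.141, 0.001, 1.415]
wrist_force: [-0.1, 0.4, -1.0]
finger_gap: 25.9
finger_force: 15.0
```

jog_arm(rows=[0.01, 0.07, 0, 0, 0, 0, 0.8, 0.01, 0.07, 0, 0, 0, 0, 0.8, 0, 0, 0, 0, 0, 0, 0.8])

```text
clock: 20.65
eef_pos: [457.8, -88.2, 27.2]
eef_rot: [3.141, 0.002, 1.415]
wrist_force: [-1.7, -11.5, 0.8]
finger_gap: 25.7
finger_force: 15.0
```

jog_arm(rows=[0, 0.04, 0, 0, 0, 0, 0.8, 0, 0, 0, 0, 0, 0, 0.8])

```text
clock: 20.82
eef_pos: [457.8, -88.2, 27.2]
eef_rot: [3.141, 0.003, 1.415]
wrist_force: [-1.3, -15.3, 0.1]
finger_gap: 25.7
finger_force: 15.0
```

jog_arm(rows=[0, -0.1, -0.08, 0, 0, 0, 0.8, 0, 0, -0.08, 0, 0, 0, 0.8, 0, 0, -0.05, 0, 0, 0, 0.8, 0, 0, 0, 0, 0, 0, 0.8])

```text
clock: 21.15
eef_pos: [457.9, -88.1, 25.0]
eef_rot: [3.141, 0.001, 1.415]
wrist_force: [-0.6, -6.3, 1.1]
finger_gap: 25.6
finger_force: 15.0
```

jog_arm(rows=[0, 0, -0.05, 0, 0, 0, 0.8, 0, 0, 0, 0, 0, 0, 0.8])

```text
clock: 21.32
eef_pos: [458.0, -88.1, 24.6]
eef_rot: [3.141, 0.001, 1.415]
wrist_force: [-0.3, -5.8, 1.4]
finger_gap: 25.8
finger_force: 15.0
```

jog_arm(rows=[0, 0, -0.05, 0, 0, 0, 0.8, 0, 0, 0, 0, 0, 0, 0.8])

```text
clock: 21.48
eef_pos: [458.0, -88.1, 24.4]
eef_rot: [3.141, 0.001, 1.415]
wrist_force: [-2.8, -5.4, 7.5]
finger_gap: 25.7
finger_force: 15.0
```

jog_arm(rows=[0, 0, 0, 0, 0, 0, 0.5, 0, 0, 0, 0, 0, 0, 0.5, 0, 0, 0, 0, 0, 0, 0.5, 0, 0, 3.7, 0, 0, 0, 0.5, 0, 0, 3.7, 0, 0, 0, 0.5, 0, 0, 3.7, 0, 0, 0, 0.5, 0, 0, 3.7, 0, 0, 0, 0.5, 0.1, 2.0, 0, 0, 0, 0.115, 0.5, 0.1, 2.0, 0, 0, 0, 0.115, 0.5, 0.1, 2.0, 0, 0, 0, 0.115, 0.5, 0.1, 2.0, 0, 0, 0, 0.115, 0.5, 0.1, 2.0, 0, 0, 0, 0.115, 0.5, 0.1, 2.0, 0, 0, 0, 0.115, 0.5, 0.1, 2.0, 0, 0, 0, 0.115, 0.5, 0.1, 2.0, 0, 0, 0, 0.115, 0.5, 0.1, 2.0, 0, 0, 0, 0.115, 0.5, 0.1, 2.0, 0, 0, 0, 0.115, 0.5, 0.1, 2.0, 0, 0, 0, 0.115, 0.5, 0.1, 2.0, 0, 0, 0, 0.115, 0.5, 0.1, 2.0, 0, 0, 0, 0.115, 0.5])

```text
clock: 23.15
eef_pos: [470.5, 173.5, 171.7]
eef_rot: [-3.141, 0.0, 2.916]
wrist_force: [0.1, -0.6, 0.4]
finger_gap: 47.3
finger_force: 0.0
```

jog_arm(rows=[0.1, 2.0, 0, 0, 0, 0.115, 0.5, 0.1, 2.2, 0, 0, 0, 0.112, 0.5, 0.02, 2.1, -0.2, 0, -0.102, 0, 0.5, 0.02, 2.1, -0.2, 0, -0.102, 0, 0.5, 0.02, 2.1, -0.2, 0, -0.102, 0, 0.5, 0.02, 2.1, -0.2, 0, -0.102, 0, 0.5, 0.02, 2.1, -0.2, 0, -0.102, 0, 0.5, 0.02, 2.1, -0.2, 0, -0.101, 0, 0.5, 0, 0, 0, 0, 0, 0, 0.5, 0, 0, 0, 0, 0, 0, 0.5])

```text
clock: 23.98
eef_pos: [473.0, 338.0, 159.3]
eef_rot: [-3.141, 0.596, 3.139]
wrist_force: [-0.4, 0.3, 0.4]
finger_gap: 46.7
finger_force: 0.0
```

```bash
python3 - <<'E'
from h import *
s,m,w,d=snap("w7");print(s["clock"],s["eef_pos"],s["eef_rot"],s["finger_gap"])
S,C=np.sin(.611),np.cos(.611);X,u,v=back(m,d,bamboo(w))
n=-X[:,0]*S+X[:,2]*C;q=X[:,0]*C+X[:,2]*S
for y in(167,341):
    k=(abs(n+237)<3)&(abs(X[:,1]-y)<20)
    if k.sum()>50:print(y,k.sum(),np.percentile(X[k,1],[1,50,99]).round(1),np.percentile(q[k],[1,99]).round(1),np.polyfit(X[k,0],X[k,1],1)[0].round(4))
E
```

```text
23.9833 [472.98499626 337.96223433 159.26343353] [-3.14148031  0.59642185  3.13878756] 46.73069571482817
167 3789 [153.2 166.2 178.5] [403.8 545.3] -0.0137
341 3774 [328.1 340.2 352.6] [403.4 549.1] 0.0054
```

jog_arm(rows=[0.9, 0.14, -1.29, 0, -0.008, 0, 0.5, 0.9, 0.13, -1.29, 0, -0.007, 0, 0.5, 0.9, 0, -1.29, 0, 0, 0, 0.5, 0.9, 0, -1.29, 0, 0, 0, 0.5, 0.9, 0, -1.29, 0, 0, 0, 0.5, 0.9, 0, -1.29, 0, 0, 0, 0.5, 0.45, 0, -0.7, 0, 0, 0, 0.5, 0.3, 0, -0.6, 0, 0, 0, 0.5, 0, 0, 0, 0, 0, 0, 0.5, 0, 0, 0, 0, 0, 0, 0.8, 0, 0, 0, 0, 0, 0, 0.8, 0, 0, 0, 0, 0, 0, 0.8, 0, 0, 0, 0, 0, 0, 0.8])

```text
clock: 25.12
eef_pos: [535.6, 340.2, 70.3]
eef_rot: [3.139, 0.614, 3.135]
wrist_force: [-1.2, -0.9, 1.9]
finger_gap: 26.1
finger_force: 15.0
```

jog_arm(rows=[-0.4, 0, 0.56, 0, 0, 0, 0.8, -0.8, 0, 1.15, 0, 0, 0, 0.8, -1.2, 0, 1.7, 0, 0, 0, 0.8, -1.3, 0, 1.85, 0, 0, 0, 0.8, -1.3, 0, 1.85, 0, 0, 0, 0.8, -1.3, 0, 1.85, 0, 0, 0, 0.8, 0.12, -1.4, 0, 0, 0.102, 0, 0.8, 0.12, -2.8, 0, 0, 0.102, 0, 0.8, 0.12, -2.8, 0, 0, 0.102, 0, 0.8, 0.12, -2.8, 0, 0, 0.102, 0, 0.8, 0.12, -2.8, 0, 0, 0.102, 0, 0.8, 0.12, -2.8, 0, 0, 0.104, 0, 0.8, 0.12, -2.8, 0, 0, 0, 0, 0.8, 0.12, -2.8, 0, 0, 0, 0, 0.8, 0.12, -2.8, 0, 0, 0, 0, 0.8, 0.12, -2.8, -1, 0, 0, 0, 0.8, 0.12, -2.8, -1.5, 0, 0, 0, 0.8, 0.12, -2.8, -1.5, 0, 0, -0.075, 0.8, 0.12, -2.8, -1.5, 0, 0, -0.075, 0.8, 0.12, -2.8, -1.5, 0, 0, 0, 0.8])

```text
clock: 26.78
eef_pos: [489.1, -36.5, 89.0]
eef_rot: [-3.138, 0.015, 2.982]
wrist_force: [0.4, 0.8, -0.8]
finger_gap: 25.7
finger_force: 15.0
```

jog_arm(rows=[0.05, -1.0, -0.5, 0, 0, 0, 0.8, 0, 0, 0, 0, 0, 0, 0.8, 0, 0, 0, 0, 0, 0, 0.8])

```text
clock: 27.03
eef_pos: [490.0, -45.1, 84.6]
eef_rot: [-3.138, 0.015, 2.986]
wrist_force: [-0.5, 1.9, -0.9]
finger_gap: 25.7
finger_force: 15.0
```

```bash
python3 look.py w8 85 112; python3 - <<'E'
import cv2
w=cv2.imread("pics/w8.png");cv2.imwrite("pics/w8c.png",cv2.resize(w[40:400,60:580],None,fx=1.5,fy=1.5))
E
```

```text
27.0333 [489.95283137 -45.0510578   84.60915662] [-3.13756766  0.01490531  2.98575847] [-0.5  1.9 -0.9] tcp tray [[-7.07179902 44.08537085]]
L-near 256 x [-46.7 -33.7 -19.6] y [73.9 74.6 77. ] z 58.2
F-left 47 x [76.7 78.  80.2] y [21.1 23.8 26.3] z 57.5
held 8603 x [-82.6 -29.   62.7] y [30.1 42.6 55.3] z 96.0
 slopes dx/dy [ -0.0302 -22.0969] dy/dx [-1.00000e-03  4.27033e+01]
L1 y-35 2419 x [-72.2 -12.4  25.3] y [-48.1 -35.4 -23.1] z 24.1
   slope 0.0044
L1 y35 207 x [-73.2 -50.7  65.6] y [21.  22.7 24.2] z 23.9
   slope -0.0013
L2 x-35 4732 x [-45.3 -33.1 -19.6] y [-73.9 -17.6  72.6] z 38.0
   slope -0.0009
L2 x35 844 x [24.3 27.6 47.8] y [-74.5 -43.6  62.1] z 37.8
   slope 0.0362
```

View pics/w8c.png

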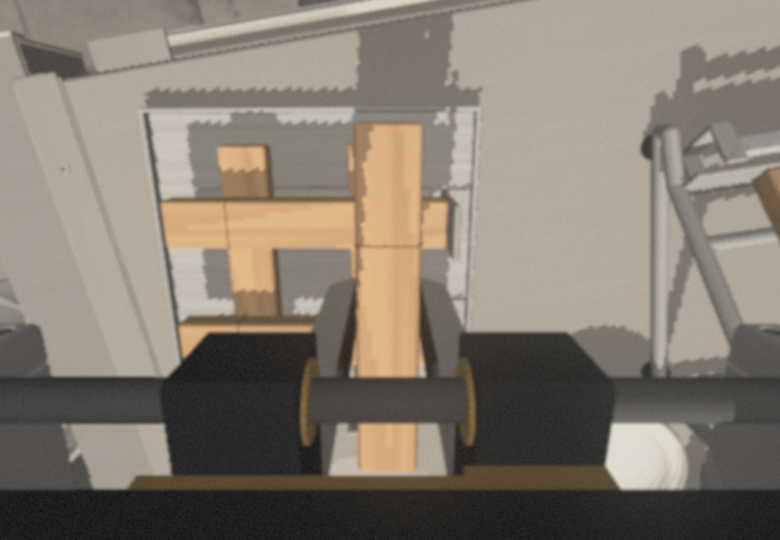

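The view shows both second-layer slats laid across and ending at the left tabs, at crop (455,222) for the near one. The held slat is about 8 mm too far left, so I correct that and lower it.

jog_arm(rows=[-0.06, -0.4, 0, 0.0063, 0.0141, 0, 0.8, -0.07, -0.41, 0, 0, 0, 0, 0.8, 0, 0, -0.8, 0, 0, 0, 0.8, 0, 0, -1.2, 0, 0, 0, 0.8, 0, 0, -1.2, 0, 0, 0, 0.8, 0, 0, -0.7, 0, 0, 0, 0.8, 0, 0, -0.26, 0, 0, 0, 0.8, 0.3, -0.05, 0, 0, 0, 0, 0.8, 0.2, -0.03, 0, 0, 0, 0, 0.8, 0.1, -0.02, 0, 0, 0, 0, 0.8, 0, 0, 0, 0, 0, 0, 0.8, 0, 0, 0, 0, 0, 0, 0.8])

```text
clock: 28.08
eef_pos: [494.9, -54.8, 42.8]
eef_rot: [-3.141, 0.001, 2.986]
wrist_force: [-1.1, 0.3, -0.1]
finger_gap: 25.7
finger_force: 15.0
```

jog_arm(rows=[0.07, -0.01, 0, 0, 0, 0, 0.8, 0.07, -0.01, 0, 0, 0, 0, 0.8, 0, 0, 0, 0, 0, 0, 0.8])

```text
clock: 28.33
eef_pos: [496.2, -54.9, 42.6]
eef_rot: [-3.141, 0.0, 2.986]
wrist_force: [0.1, 0.3, -0.2]
finger_gap: 26.0
finger_force: 15.0
```

jog_arm(rows=[0.07, -0.01, 0, 0, 0, 0, 0.8, 0.07, -0.01, 0, 0, 0, 0, 0.8, 0, 0, 0, 0, 0, 0, 0.8])

```text
clock: 28.58
eef_pos: [497.6, -55.1, 42.5]
eef_rot: [-3.141, 0.0, 2.986]
wrist_force: [0.3, -0.2, -0.6]
finger_gap: 25.6
finger_force: 15.0
```

jog_arm(rows=[0.06, -0.01, 0, 0, 0, 0, 0.8, 0, 0, 0, 0, 0, 0, 0.8])

```text
clock: 28.75
eef_pos: [498.1, -55.2, 42.5]
eef_rot: [-3.141, -0.0, 2.986]
wrist_force: [-0.6, 0.7, -0.1]
finger_gap: 26.0
finger_force: 15.0
```

jog_arm(rows=[0.06, -0.01, 0, 0, 0, 0, 0.8, 0, 0, 0, 0, 0, 0, 0.8])

```text
clock: 28.92
eef_pos: [498.7, -55.3, 42.5]
eef_rot: [-3.141, -0.0, 2.986]
wrist_force: [0.7, 0.4, -0.3]
finger_gap: 25.9
finger_force: 15.0
```

jog_arm(rows=[0.06, -0.01, 0, 0, 0, 0, 0.8, 0, 0, 0, 0, 0, 0, 0.8])

```text
clock: 29.08
eef_pos: [499.3, -55.4, 42.4]
eef_rot: [-3.141, -0.0, 2.986]
wrist_force: [0.2, 0.5, -1.0]
finger_gap: 25.5
finger_force: 15.0
```

jog_arm(rows=[0.06, -0.01, 0, 0, 0, 0, 0.8, 0, 0, 0, 0, 0, 0, 0.8])

```text
clock: 29.25
eef_pos: [499.5, -55.4, 42.3]
eef_rot: [-3.141, -0.001, 2.986]
wrist_force: [-2.4, 0.4, 0.2]
finger_gap: 25.7
finger_force: 15.0
```

jog_arm(rows=[0.06, -0.01, 0, 0, 0, 0, 0.8, 0, 0, 0, 0, 0, 0, 0.8])

```text
clock: 29.42
eef_pos: [499.5, -55.5, 42.1]
eef_rot: [-3.141, -0.003, 2.986]
wrist_force: [-6.9, 0.9, 1.3]
finger_gap: 25.5
finger_force: 15.0
```

jog_arm(rows=[0, 0, -0.08, 0, 0, 0, 0.8, 0, 0, -0.08, 0, 0, 0, 0.8, 0, 0, 0, 0, 0, 0, 0.8])

```text
clock: 29.67
eef_pos: [499.7, -55.5, 41.1]
eef_rot: [-3.141, -0.002, 2.986]
wrist_force: [-9.6, 0.9, 9.9]
finger_gap: 25.8
finger_force: 15.0
```

jog_arm(rows=[0, 0, -0.05, 0, 0, 0, 0.8, 0, 0, 0, 0, 0, 0, 0.8])

```text
clock: 29.83
eef_pos: [499.8, -55.5, 40.9]
eef_rot: [-3.141, -0.002, 2.986]
wrist_force: [-10.2, 1.4, 13.8]
finger_gap: 25.9
finger_force: 15.0
```

jog_arm(rows=[0, 0, -0.04, 0, 0, 0, 0.8, 0, 0, 0, 0, 0, 0, 0.8])

```text
clock: 30.0
eef_pos: [499.9, -55.5, 40.6]
eef_rot: [-3.141, -0.002, 2.986]
wrist_force: [-11.2, 0.8, 14.7]
finger_gap: 25.8
finger_force: 15.0
```

jog_arm(rows=[-0.03, 0, 0.08, 0, 0, 0, 0.8, 0, 0, 0, 0, 0, 0, 0.5, 0, 0, 0, 0, 0, 0, 0.5, 0, 0, 0, 0, 0, 0, 0.5, 0, 0, 3.2, 0, 0, 0, 0.5, 0, 0, 3.2, 0, 0, 0, 0.5, 0, 0, 3.3, 0, 0, 0, 0.5, 0, 0, 3.3, 0, 0, 0, 0.5, -0.27, 2.2, 0, 0, 0, 0.077, 0.5, -0.27, 2.2, 0, 0, 0, 0.077, 0.5, -0.27, 2.2, 0, 0, 0, 0.5, -0.27, 2.2, 0, 0, 0, 0.5, -0.27, 2.2, -0.2, 0, -0.102, 0, 0.5, -0.27, 2.2, -0.2, 0, -0.102, 0, 0.5, -0.27, 2.2, -0.2, 0, -0.102, 0, 0.5, -0.27, 2.2, -0.2, 0, -0.102, 0, 0.5, -0.27, 2.2, -0.2, 0, -0.102, 0, 0.5, -0.27, 2.3, -0.2, 0, -0.102, 0, 0.5, 0, 0, 0, 0, -0.005, 0, 0.5, 0, 0, 0, 0, 0, 0, 0.5])

```text
invalid input
```

```bash
python3 - <<'E'
from h import *
s,m,w,d=snap("w9");print(s["clock"],s["eef_pos"],s["eef_rot"],s["finger_gap"])
S,C=np.sin(.611),np.cos(.611);X,u,v=back(m,d,bamboo(w))
n=-X[:,0]*S+X[:,2]*C;q=X[:,0]*C+X[:,2]*S
k=(abs(n+237)<3)&(abs(X[:,1]-167)<20)
print(k.sum(),np.percentile(X[k,1],[1,50,99]).round(1),np.percentile(q[k],[1,99]).round(1),np.polyfit(X[k,0],X[k,1],1)[0].round(4))
E
```

```text
30.0 [499.87901778 -55.47435621  40.63911638] [-3.14118177e+00 -1.55388469e-03  2.98601846e+00] 25.76212700286264Traceback (most recent call last):
  File "<stdin>", line 6, in <module>
    return _quantile_unchecked(
        a, q, axis, out, overwrite_input, method, keepdims, weights)
    return _ureduce(a,
                    func=_quantile_ureduce_func,
    ...<5 lines>...
                    overwrite_input=overwrite_input,
                    method=method)
    r = func(a, **kwargs)
    result = _quantile(arr,
                       quantiles=q,
    ...<2 lines>...
                       out=out,
                       weights=wgt)
    slices_having_nans = np.isnan(arr[-1, ...])
                                  ~~~^^^^^^^^^
IndexError: index -1 is out of bounds for axis 0 with size 0
```

A row was one number short, so the call was refused and nothing moved. I resend it.

jog_arm(rows=[-0.03, 0, 0.08, 0, 0, 0, 0.8, 0, 0, 0, 0, 0, 0, 0.5, 0, 0, 0, 0, 0, 0, 0.5, 0, 0, 0, 0, 0, 0, 0.5, 0, 0, 3.2, 0, 0, 0, 0.5, 0, 0, 3.2, 0, 0, 0, 0.5, 0, 0, 3.3, 0, 0, 0, 0.5, 0, 0, 3.3, 0, 0, 0, 0.5, -0.27, 2.2, 0, 0, 0, 0.077, 0.5, -0.27, 2.2, 0, 0, 0, 0.077, 0.5, -0.27, 2.2, 0, 0, 0, 0, 0.5, -0.27, 2.2, 0, 0, 0, 0, 0.5, -0.27, 2.2, -0.2, 0, -0.102, 0, 0.5, -0.27, 2.2, -0.2, 0, -0.102, 0, 0.5, -0.27, 2.2, -0.2, 0, -0.102, 0, 0.5, -0.27, 2.2, -0.2, 0, -0.102, 0, 0.5, -0.27, 2.2, -0.2, 0, -0.102, 0, 0.5, -0.27, 2.3, -0.2, 0, -0.102, 0, 0.5, 0, 0, 0, 0, -0.005, 0, 0.5, 0, 0, 0, 0, 0, 0, 0.5])

```text
clock: 31.72
eef_pos: [473.8, 158.0, 158.9]
eef_rot: [-3.136, 0.586, 3.141]
wrist_force: [0.6, 0.0, -0.3]
finger_gap: 47.1
finger_force: 0.0
```

```bash
python3 - <<'E'
from h import *
s,m,w,d=snap("w10");print(s["clock"],s["eef_pos"],s["eef_rot"],s["finger_gap"])
S,C=np.sin(.611),np.cos(.611);X,u,v=back(m,d,bamboo(w))
n=-X[:,0]*S+X[:,2]*C;q=X[:,0]*C+X[:,2]*S
k=(abs(n+237)<3)&(abs(X[:,1]-167)<20)
print(k.sum(),np.percentile(X[k,1],[1,50,99]).round(1),np.percentile(q[k],[1,99]).round(1),np.polyfit(X[k,0],X[k,1],1)[0].round(4))
E
```

```text
31.7167 [473.81248639 157.986042   158.93301601] [-3.13618476  0.58572288  3.14145655] 47.13226989912593
3750 [152.9 165.  177.2] [403.8 549.3] 0.0007
```

jog_arm(rows=[0.4, 0.4, -0.6, 0.0045, -0.013, 0.003, 0.5, 0.9, 0.4, -1.29, 0, -0.012, 0, 0.5, 0.9, 0, -1.29, 0, 0, 0, 0.5, 0.9, 0, -1.29, 0, 0, 0, 0.5, 0.9, 0, -1.29, 0, 0, 0, 0.5, 0.9, 0, -1.29, 0, 0, 0, 0.5, 0.5, 0, -0.8, 0, 0, 0, 0.5, 0.4, 0, -0.6, 0, 0, 0, 0.5, 0.3, 0, -0.5, 0, 0, 0, 0.5, 0, 0, 0, 0, 0, 0, 0.5, 0, 0, 0, 0, 0, 0, 0.8, 0, 0, 0, 0, 0, 0, 0.8, 0, 0, 0, 0, 0, 0, 0.8, 0, 0, 0, 0, 0, 0, 0.8])

```text
clock: 32.93
eef_pos: [535.4, 165.4, 70.2]
eef_rot: [3.141, 0.613, 3.138]
wrist_force: [-0.6, -0.9, 1.2]
finger_gap: 26.1
finger_force: 15.0
```

jog_arm(rows=[-0.4, 0, 0.56, 0, 0, 0, 0.8, -0.8, 0, 1.15, 0, 0, 0, 0.8, -1.2, 0, 1.7, 0, 0, 0, 0.8, -1.3, 0, 1.85, 0, 0, 0, 0.8, -1.3, 0, 1.85, 0, 0, 0, 0.8, -1.3, 0, 1.85, 0, 0, 0, 0.8, 0.07, -1.4, 0, 0, 0.102, 0, 0.8, 0.07, -2.1, 0, 0, 0.102, 0, 0.8, 0.07, -2.1, 0, 0, 0.102, 0, 0.8, 0.07, -2.1, 0, 0, 0.102, 0, 0.8, 0.07, -2.1, 0, 0, 0.102, 0, 0.8, 0.07, -2.1, 0, 0, 0.103, 0, 0.8, 0.07, -2.1, 0, 0, 0, 0, 0.8, 0.07, -2.1, 0, 0, 0, 0, 0.8, 0.07, -2.1, 0, 0, 0, 0, 0.8, 0.07, -2.1, -1, 0, 0, 0, 0.8, 0.07, -2.1, -1.5, 0, 0, 0, 0.8, 0.07, -2.1, -1.5, 0, 0, -0.077, 0.8, 0.07, -2.1, -1.5, 0, 0, -0.076, 0.8, 0, -2.1, -1.5, 0, 0, 0, 0.8])

```text
clock: 34.6
eef_pos: [481.4, -120.5, 89.0]
eef_rot: [-3.138, 0.017, 2.981]
wrist_force: [0.9, -0.4, -1.0]
finger_gap: 25.9
finger_force: 15.0
```

jog_arm(rows=[0, 0, -0.3, 0, 0, 0, 0.8, 0, 0, 0, 0, 0, 0, 0.8, 0, 0, 0, 0, 0, 0, 0.8])

```text
clock: 34.85
eef_pos: [481.6, -119.4, 86.7]
eef_rot: [-3.138, 0.017, 2.986]
wrist_force: [0.9, 0.4, -0.6]
finger_gap: 25.9
finger_force: 15.0
```

```bash
python3 look.py w11 85 112
```

```text
34.85 [ 481.61392697 -119.36517687   86.65664524] [-3.13783242  0.01667042  2.98587712] [ 0.9  0.4 -0.6] tcp tray [[ -3.61399482 -30.61515933]]
L-near 489 x [-46.7 -33.7 -19.2] y [73.3 74.2 76.6] z 54.8
L-far 232 x [23.1 29.9 38.5] y [73.9 74.7 77. ] z 54.6
held 8581 x [-78.6 -25.6  67.2] y [-44.6 -32.1 -19.4] z 98.3
 slopes dx/dy [-1.16000e-02 -2.01656e+01] dy/dx [-4.00000e-04 -3.19677e+01]
L1 y35 518 x [-73.6 -45.7  24.7] y [20.8 22.9 43.2] z 23.8
   slope -0.0411
L2 x-35 3436 x [-45.3 -33.1 -20. ] y [-74.6   2.   72.5] z 38.1
   slope -0.0038
L2 x35 526 x [24.  28.4 48.1] y [-73.9  55.3  73.7] z 37.9
   slope -0.0548
L3 y35 4471 x [-71.4 -27.7  25.4] y [21.  33.1 46.1] z 52.1
   slope 0.0026
```

jog_arm(rows=[-0.03, -0.2, 0, 0.0064, 0.0159, 0, 0.8, -0.03, -0.2, 0, 0, 0, 0, 0.8, 0, 0, -0.8, 0, 0, 0, 0.8, 0, 0, -1.2, 0, 0, 0, 0.8, 0, 0, -1.2, 0, 0, 0, 0.8, 0, 0, -0.8, 0, 0, 0, 0.8, 0, 0, -0.32, 0, 0, 0, 0.8, 0.3, -0.05, 0, 0, 0, 0, 0.8, 0.2, -0.03, 0, 0, 0, 0, 0.8, 0.07, -0.01, 0, 0, 0, 0, 0.8, 0, 0, 0, 0, 0, 0, 0.8, 0, 0, 0, 0, 0, 0, 0.8])

```text
clock: 35.9
eef_pos: [486.9, -125.0, 43.2]
eef_rot: [-3.141, 0.0, 2.985]
wrist_force: [-0.5, 1.3, -0.5]
finger_gap: 25.8
finger_force: 15.0
```

jog_arm(rows=[0.06, -0.01, 0, 0, 0, 0, 0.8, 0, 0, 0, 0, 0, 0, 0.8])

```text
clock: 36.07
eef_pos: [487.4, -125.1, 43.0]
eef_rot: [-3.141, -0.0, 2.985]
wrist_force: [-0.4, -0.5, -0.1]
finger_gap: 25.7
finger_force: 15.0
```

jog_arm(rows=[0.06, -0.01, 0, 0, 0, 0, 0.8, 0, 0, 0, 0, 0, 0, 0.8])

```text
clock: 36.23
eef_pos: [488.0, -125.2, 42.9]
eef_rot: [-3.141, -0.0, 2.985]
wrist_force: [-0.0, 1.2, -0.8]
finger_gap: 25.8
finger_force: 15.0
```

jog_arm(rows=[0.06, -0.01, 0, 0, 0, 0, 0.8, 0, 0, 0, 0, 0, 0, 0.8])

```text
clock: 36.4
eef_pos: [488.4, -125.2, 42.8]
eef_rot: [-3.141, -0.001, 2.985]
wrist_force: [-1.1, -0.1, -0.4]
finger_gap: 26.1
finger_force: 15.0
```

jog_arm(rows=[0.06, -0.01, 0, 0, 0, 0, 0.8, 0, 0, 0, 0, 0, 0, 0.8])

```text
clock: 36.57
eef_pos: [488.5, -125.3, 42.6]
eef_rot: [-3.141, -0.002, 2.985]
wrist_force: [-5.3, -0.2, 0.2]
finger_gap: 25.8
finger_force: 15.0
```

Contact at the predicted place. Lowering now.

jog_arm(rows=[0, 0, -0.08, 0, 0, 0, 0.8, 0, 0, -0.05, 0, 0, 0, 0.8, 0, 0, 0, 0, 0, 0, 0.8])

```text
clock: 36.82
eef_pos: [488.5, -125.3, 41.4]
eef_rot: [-3.141, -0.002, 2.985]
wrist_force: [-4.5, -0.1, 1.0]
finger_gap: 25.8
finger_force: 15.0
```

jog_arm(rows=[0, 0, -0.05, 0, 0, 0, 0.8, 0, 0, 0, 0, 0, 0, 0.8])

```text
clock: 36.98
eef_pos: [488.6, -125.3, 41.1]
eef_rot: [-3.141, -0.002, 2.985]
wrist_force: [-6.5, 0.6, 5.0]
finger_gap: 26.0
finger_force: 15.0
```

jog_arm(rows=[0, 0, 0, 0, 0, 0, 0.5, 0, 0, 0, 0, 0, 0, 0.5, 0, 0, 0, 0, 0, 0, 0.5, 0, 0, 1.5, 0, 0, 0, 0.5, 0, 0, 3, 0, 0, 0, 0.5, 0, 0, 3, 0, 0, 0, 0.5, 0, 0, 3, 0, 0, 0, 0.5, -1.5, 0.8, 2, 0, 0, 0, 0.5, -1.5, 0.8, 2, 0, 0, 0, 0.5, -1.5, 0.8, 2, 0, 0, 0, 0.5, -1.5, 0.8, 0, 0, 0, 0, 0.5, -1.5, 0.5, 0, 0, 0, 0, 0.5, 0, 0, 0, 0, 0, 0, 0.5, 0, 0, 0, 0, 0, 0, 0.5])

```text
clock: 38.15
eef_pos: [414.2, -88.4, 206.4]
eef_rot: [-3.141, 0.001, 2.985]
wrist_force: [-0.8, 0.5, -0.0]
finger_gap: 46.9
finger_force: 0.0
```

```bash
python3 look.py w12 300 400; python3 - <<'E'
from h import *
w=cv2.imread("pics/w12.png");a=cv2.resize(w[100:340,180:480],None,fx=2.0,fy=2.0)
p,d=manip.camera("top");cv2.imwrite("pics/top1.png",p);b=cv2.resize(p[130:270,190:425],(600,357))[:,:]
b=cv2.resize(p[130:270,190:425],(200*3//3*1,119)) if 0 else cv2.resize(p[140:260,190:330],(187,160))
c=np.zeros((480,790,3),np.uint8);c[:480,:600]=a;c[:160,601:788]=b;c[165:325,601:788]=cv2.resize(cv2.imread("pics/top0.png")[140:260,190:330],(187,160))
cv2.imwrite("pics/fin.png",c)
E
```

```text
38.15 [414.24744541 -88.36632727 206.41822231] [-3.14088907e+00  7.74280259e-04  2.98538293e+00] [-0.8  0.5 -0. ] tcp tray [[-75.01882126 -10.6021067 ]]
L-near 118 x [-46.7 -34.1 -20. ] y [73.9 74.5 77.1] z 57.4
held 385 x [-107.  -102.8  -94.9] y [-37.2  -4.8  13.1] z 315.2
 slopes dx/dy [-2.100000e-03 -1.021898e+02] dy/dx [ -0.1247 -24.5086]
L1 y-35 110 x [-72.8 -70.5  70.4] y [-53.4 -31.5 -17.8] z 23.9
   slope 0.082
L1 y35 193 x [-74.3 -67.7  71.1] y [19.8 22.9 45.4] z 23.6
   slope -0.0904
L2 x-35 1365 x [-45.7 -34.8 -20. ] y [-74.    1.6  73.1] z 38.1
   slope 0.0138
L2 x35 819 x [24.4 36.  48.9] y [-66.6  -8.1  21.2] z 38.0
   slope -0.0279
L3 y-35 2003 x [-71.2 -12.8  53.5] y [-48.9 -36.1 -23.4] z 52.0
   slope 0.0065
L3 y35 1481 x [-72.1 -25.5  53.7] y [21.3 30.3 46.3] z 52.0
   slope -0.0208
```

View pics/fin.png

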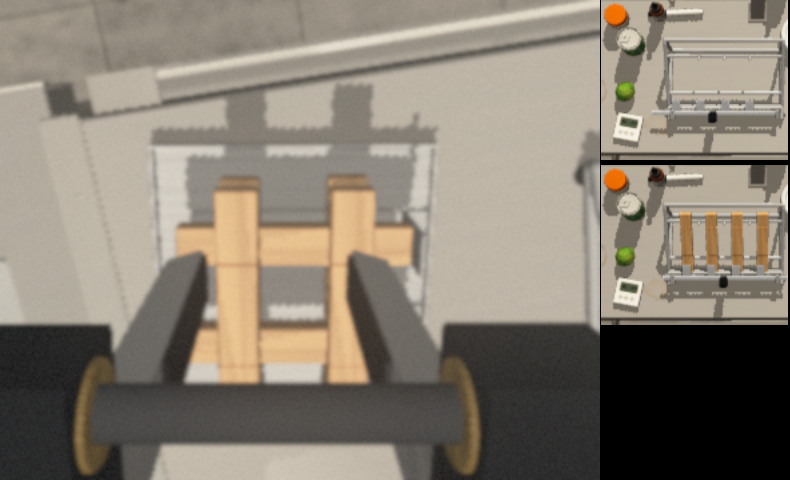

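The picture shows the crossed tower square in the tray, the rack empty and the keeper still open. The timer, lime and tin are where they were. I hand the job in.

```bash
python3 -c "
from cell import manip
print(manip.sign_off())"
```

```text
the job is handed in; nothing more can be done
None
```

I handed the job in at about 38 s: the keeper is open at its end stop, and all four slats are laid in the tower, each pushed until I felt its end meet its tab; the sign-off returned no verdict.

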